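Blow out the tubes in the hanging carrier

ROBOT

A 6-joint arm with a two-finger parallel gripper is mounted at the origin on the work surface. World frame = base frame: x ahead of the robot, y to its left, z up, the work surface at z = 0. Lengths are in mm, angles in rad, forces in N, time in s.
With the tool pointing down it reaches from about 350 to 875 mm from the base axis. Payload 4.2 kg.
Tool frame: the origin (TCP) lies midway between the tips of the shut fingers; the grasp point (between the pads) lies 19 mm behind it; z points along the fingers, y is the direction in which the jaws open and shut (so a half turn about z gives the same grasp; the last joint's range is limited). The gripper opens to 85 mm and grips with 20 to 120 N. Pads are 22 mm wide; open, the fingers measure 114 mm over their backs; the gripper's body (76 mm by 85 mm) begins 54 mm behind the grasp point. The pads swing forward as they close: fully open they stand 13 mm farther back than shut.
Start: joints at [1.472, 0.385, 0.008, 0, -1.194, -0.259], TCP at [218.851, 585.409, 201.812] pointing down, gripper open.
Joint ranges: [-3.14, 3.14], [-1.21, 2.06], [-1.07, 1.41], [-3.16, 2.05], [-2.99, -0.16], [-3.1, 3.1]. Speed limits (rad/s): [2.79, 2.79, 3.14, 3.14, 3.14, 3.14].

INTERFACE

Orientations are given as a unit quaternion [x, y, z, w].
In Python, from bench import arm gives the robot as it stands. The module is installed in compiled form; this text tells all that it offers.
- The arm moves only by the tool drive_tool, never from a script. Its argument "moves" is a list that holds one entry, the list of rows, each a list of 7 numbers: the opening, from 0 (shut) to 1 (fully open), then the shift along the tool's x, y, z in m, then the turn, a rotation vector about the tool's x, y, z in rad. In form: [[[hand, dx, dy, dz, wx, wy, wz], ...]]. A call has 1 to 20 rows; each row shifts and turns the pose as measured when the row begins, along the tool's axes as they then stand; what a row does not reach is not made up. A row lasts 1/10 s, in which the tool goes at most 50 mm and 8.59 degrees, less where a joint would pass 70% of its speed; a pose out of reach is approached as far as the arm can. A call with a gripper value outside its range is refused whole. The fingers move at their own pace and stop on an object; the grip force is fixed at half the most. Time passes only in rows, so rows that do not move let the fingers close. It gives the time, the measured TCP pose, the force and the opening at its end, in the units of the state.
- arm.read_state(): the state, without advancing time (a new reading comes with each control period).
- arm.get_image(name): name is "scene" or "top"; returns (picture, depth): 480x640x3 uint8, red, green, blue; 480x640 float32, mm along the optical axis (not along the pixel's ray), 0 where there is no reading.
- arm.camera_params(name): a dict with "fov_y" (degrees; the focal length in pixels is half the picture's height over the tangent of half this angle, whatever the lens; pixels are square), "cx", "cy" (the principal point, pixels), "world_from_camera" (4x4, takes a point from camera to world coordinates). Camera axes: x right, y down, z forward; pixel columns grow to the right and rows downward; lengths in mm; the calibration is good to about 2 mm. A picture is of the moment at which its call begins. camera_params takes no time and is no camera call.
- arm.job_done(): hands the job in, once; it reports no verdict.
The state is a dict: "clock": time; "joints": joint angles; "joint_vel": joint speeds; "joint_efforts": joint torques, N m; "position": TCP position; "ee_rot": TCP orientation; "contact_force": force on the tool from outside, world axes, zero at the start; "wrist_torque": the same for the moment, N m; "gripper_width": finger opening in mm.
Only numpy, scipy, OpenCV 4.12 (cv2) and the standard library are available. Lean on these libraries where they do the work, as an engineer would, in place of code of your own. Each camera call takes 0.05 s, during which the arm holds its last target.

TASK

Lift the tube carrier by its top bar up and off the two-pronged hanger and set it down gently, upright and flat, inside the open tray of the blow-out station. Then push the station's spring-centred lever all the way over towards the side of that open tray (never towards the covered one), hold it there for at least two seconds and let it return to the middle. Leave the carrier standing in the tray, and do not disturb the other things on the bench.

Things in the scene. Friction and masses are not known exactly. Their poses are not given: they have to be found in the camera images.
- carrier: White tube carrier, loose, 0.3 to 0.55 kg: 80 mm (x) by 124 mm (y), six pale upright tubes up to 98 mm high (fixed in it), and an aluminium bail: two uprights at y = +-58 mm and a top bar. Origin: centre of its underside; z up. At the start it hangs upright by the bar on the hanger's two prongs, underside 100 mm above the bench, yaw as the hanger's within 0.04 rad.
- carrier_bar (a point): Centre of the carrier's top bar, 150 mm above the carrier's underside. The bar runs along the carrier's y, 124 mm long, section 12 mm by 12 mm; it is gripped here from above, with the fingers closing along the carrier's x. Its free gap between the two prongs is 72 mm along y.
- hanger: Fixed steel stand, on either side of the bench (the station is on the other). Two horizontal 8 mm round prongs at y = +-40 mm, centre line 240 mm above the bench, run from a cross bar at x = +110 mm (column below it, top at 250 mm) towards -x to the tips. Origin: on the bench below the prongs; the carrier's bar hangs within 20 mm (x) of it. Foot plate at x = 50 to 150 mm.
- hanger_tips (a point): Top of the prongs' upturned tips (midway between the two), at x = -35 mm of the hanger, 266 mm above the bench. The carrier's bar, underside at 244 mm when hanging, must rise more than 22 mm to pass over them towards the hanger's -x.
- station: Fixed blow-out station: pale slab 270 mm (x) by 350 mm (y) by 30 mm high. Origin: centre of its underside, on the bench; its -x looks roughly to the robot. Two trays stand on it side by side at x = -50 mm, y = +-85 mm, in either order, and a grey valve console (75 by 130 mm, top 80 mm above the bench) at x = +85 mm, y = 0, with the lever on top.
- open_tray: The open steel tray, fixed on the slab: 110 mm (x) by 154 mm (y), walls 4 mm thick and 14 mm high, inside 102 by 146 mm. Origin: centre of its underside (30 mm above the bench); the inner floor is 4 mm above that. Same yaw as the station. The carrier fits with its long side along the tray's long side, either way round, with 11 mm play on every side.
- covered_tray: The other tray, fixed, same footprint, closed by a pale cover with a wire handle, 66 mm high in all above its origin (centre of its underside, 30 mm above the bench). Not used.
- lever (a joint): Angle of the station's lever, rad: 0 upright (spring-centred), positive leaning to the station's +y; stops at +-0.55. Hinge line along the station's x through x = +85 mm, y = 0, 72 mm above the bench. Spring 1.4 N m/rad: about 7 N at the grip to hold it at the stop. Returns by itself when let go, without overshoot.
- lever_grip (a point): Centre of the lever's black upright round grip (28 mm diameter, 55 mm long), 112.5 mm from the hinge line; so 184.5 mm above the bench when centred. Below the grip is a 12 mm steel rod.
- beaker: Glass beaker, bystander, 68 mm across, 85 mm high, standing on the bench in front (-x) of the hanger, near the way of the carrier. Origin: centre of its underside.
- tube_rack: White rack of capped tubes, bystander, 90 by 160 mm, 100 mm high, along the back. Origin: centre of underside.
- wash_bottle: White wash bottle with bent spout, bystander, 72 mm across, 200 mm high, along the back. Origin: centre of underside.
- jar: Reagent jar, bystander, 80 mm across, 120 mm high, along the back. Origin: centre of underside.
Not all that is in view belongs to the job. What is shaped like the carrier but black or green is not meant.

How it is judged (in metres and radians):
On the way, in this order (a step that is already met when the one before it is completed fails the run):
1. the carrier stands upright and flat inside the open tray (horizontal distance between carrier and open_tray below 0.02 m and z of carrier in the frame of open_tray below 0.008 m and angle between carrier's own z axis and vertical below 0.06 rad), for 0.2 s.
2. with the carrier in the open tray, the lever is held over towards that tray's side (beyond 0.40 rad) for two seconds (all of step 1 and ((y of open_tray in the frame of station above 0 m and value of joint lever above 0.4 rad) or (y of open_tray in the frame of station below 0 m and value of joint lever below -0.4 rad))), for 1.9 s.
At the end, for the whole second after the job is handed in: The carrier stands released and at rest inside the open tray (within 20 mm of the tray's centre, underside within 8 mm of the tray's underside level, tilt under 0.06 rad), and the lever is back in the middle (within 0.06 rad) (all of step 1 and value of joint lever between -0.06 and 0.06 rad and linear speed of carrier below 0.02 m/s and contact force between the fingers and carrier below 0.1 N); the robot touches nothing.
It fails at once if the lever is pushed towards the covered tray (beyond 0.2 rad) ((y of open_tray in the frame of station above 0 m and value of joint lever below -0.2 rad) or (y of open_tray in the frame of station below 0 m and value of joint lever above 0.2 rad)).
It fails at once if the carrier is tipped by more than 0.6 rad (angle between carrier's own z axis and vertical above 0.6 rad).
It fails at once if the carrier is dropped (moves faster than 0.45 m/s with no finger on it) (contact force between the fingers and carrier below 0.05 N and linear speed of carrier above 0.45 m/s).
It fails at once if a bystander is shifted by more than 30 mm (distance of any of beaker, tube_rack, wash_bottle, jar from where it was at the start of the episode above 0.03 m).
It also fails if it takes over 64 s, if anything falls off the work surface, if the arm or the gripper's body presses on something with over 40 N, if the wrist force passes 120 N, or if a joint passes its speed limit or range.

## Working session

There is one attempt and no reset: what is moved stays moved. The work goes in short steps, Python scripts to look and compute and a tool call to move; the robot and the scene stay as the last step left them, time stands still between calls to the robot, and variables do not carry over. Pictures are saved under pics/ and viewed, and the job is handed in when it is done.

Besides the shell and the picture viewer there is one more tool, called after ">>>" as a command line: name --argument value ..., lists and objects as JSON in quotes. drive_tool: Moves the arm, as the interface text tells. Its arguments: {"type":"object","properties":{"moves":{"type":"array","items":{"type":"array","items":{"type":"array","items":{"type":"number"}}}}},"required":["moves"]}

```bash
mkdir -p pics; cat > h.py <<'E'
import numpy as np, cv2
from bench import arm
def K(n):
    p=arm.camera_params(n); f=240/np.tan(np.radians(p["fov_y"])/2)
    return f,p["cx"],p["cy"],np.array(p["world_from_camera"])
def pt(n,u,v,d):
    f,cx,cy,T=K(n); return (T@np.array([(u-cx)/f*d,(v-cy)/f*d,d,1]))[:3]
def ray(n,u,v,z):
    f,cx,cy,T=K(n); r=T[:3,:3]@np.array([(u-cx)/f,(v-cy)/f,1]); o=T[:3,3]
    return o+r*(z-o[2])/r[2]
def cloud(n,dep):
    f,cx,cy,T=K(n); v,u=np.mgrid[:480,:640]
    P=np.stack([(u-cx)/f*dep,(v-cy)/f*dep,dep],-1)@T[:3,:3].T+T[:3,3]
    P[dep<=0]=np.nan; return P
def proj(n,p):
    f,cx,cy,T=K(n); q=np.linalg.inv(T)@np.array([*p,1]); return q[0]/q[2]*f+cx,q[1]/q[2]*f+cy
E
python3 - <<'E'
from h import *
for n in("scene","top"):
    im,d=arm.get_image(n); np.savez(f"{n}0.npz",im=im,d=d); cv2.imwrite(f"pics/{n}0.png",im[...,::-1]); print(n,K(n),arm.camera_params(n).keys())
s=arm.read_state();print(s)
E
```

```text
scene (np.float64(503.64698643672), 314.61164223791286, 244.33477835795253, array([[ 3.23680997e-01,  7.52314382e-01, -5.73806311e-01,
         1.05827081e+03],
       [ 9.46166238e-01, -2.57206018e-01,  1.96505760e-01,
        -2.48739094e+02],
       [ 2.47672510e-04, -6.06521339e-01, -7.95067169e-01,
         9.13593378e+02],
       [ 0.00000000e+00,  0.00000000e+00,  0.00000000e+00,
         1.00000000e+00]])) dict_keys(['fov_y', 'cx', 'cy', 'world_from_camera'])
top (np.float64(477.9047217493807), 321.6056781108691, 234.80145947836942, array([[ 3.27579258e-03, -9.70227012e-01,  2.42175174e-01,
         3.30807201e+02],
       [-9.99992714e-01, -3.65286742e-03, -1.10804886e-03,
        -4.76987571e+01],
       [ 1.95969273e-03, -2.42169780e-01, -9.70231909e-01,
         1.12080768e+03],
       [ 0.00000000e+00,  0.00000000e+00,  0.00000000e+00,
         1.00000000e+00]])) dict_keys(['fov_y', 'cx', 'cy', 'world_from_camera'])
{'clock': 0.1, 'joints': array([ 1.47158881e+00,  3.85509151e-01,  6.75631686e-03, -3.89936490e-04,
       -1.19400711e+00, -2.58596476e-01]), 'joint_vel': array([-0.00081528, -0.00344431,  0.00220336,  0.00456061,  0.00045581,
        0.00059216]), 'joint_efforts': array([-3.65522274e-04, -3.93321240e+01,  1.88929045e+01,  4.19791505e+00,
       -2.61735666e-03,  4.38426468e-06]), 'position': array([218.68560508, 584.8760989 , 200.81750137]), 'ee_rot': array([ 9.84026385e-01, -1.78019877e-01, -1.02483791e-04,  9.93118891e-04]), 'contact_force': array([-0.09763625,  0.44297323,  0.36305151]), 'wrist_torque': array([-0.00559309, -0.02604942, -0.00996012]), 'gripper_width': 85.41129569055344}
```

View pics/scene0.png

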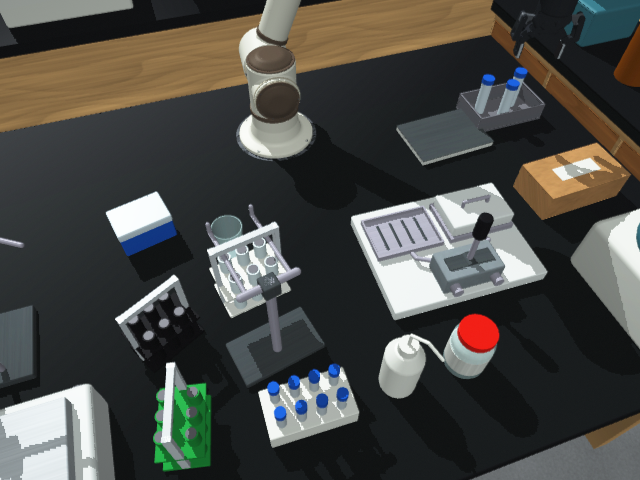

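View pics/top0.png

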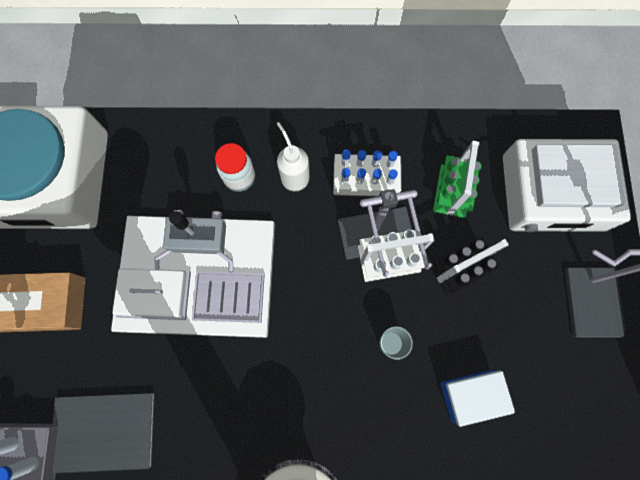

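Candidates shaped like the carrier are white at scene (250,265) / top (397,255), black at scene (155,320) / top (470,260) and green at scene (183,430) / top (457,185). The white one hangs on the two prongs and fits the description. The open tray is at top (228,295), on the station's −y side, and the covered one is at top (152,290). I'll confirm with a crop and measure from the clouds.

```bash
python3 - <<'E'
from h import *
S=np.load("scene0.npz");T=np.load("top0.npz")
a=cv2.resize(S["im"][185:325,190:320],None,fx=3,fy=3,interpolation=cv2.INTER_CUBIC)
b=cv2.resize(T["im"][180:290,335:450],None,fx=3,fy=3,interpolation=cv2.INTER_CUBIC)
c=np.zeros((420,740,3),np.uint8);c[:a.shape[0],:a.shape[1]]=a;c[:b.shape[0],392:392+b.shape[1]]=b
cv2.imwrite("pics/crop1.png",c[...,::-1])
for n,D in(("top",T),("scene",S)):
    P=cloud(n,D["d"]);np.save(n+"P.npy",P)
    d=D["d"]; print(n,(d>0).mean())
P=np.load("topP.npy")
for nm,(u,v) in dict(bench=(300,350),slab=(200,330),slab2=(265,240),trayfloor=(218,300),cover=(150,300),grip=(178,220),console=(205,237),bar=(395,243),beaker=(396,330),tubetop=(390,262)).items(): print(nm,P[v,u].round())
E
```

```text
top 0.9958984375
scene 0.99591796875
bench [340.  -1.  -1.]
slab [382. 223.  30.]
slab2 [590.  84.  31.]
trayfloor [449. 185.  34.]
cover [444. 325.  75.]
grip [587. 235. 211.]
console [584. 212.  81.]
bar [ 531. -185.  258.]
beaker [ 383. -214.   46.]
tubetop [ 511. -187.  173.]
```

View pics/crop1.png

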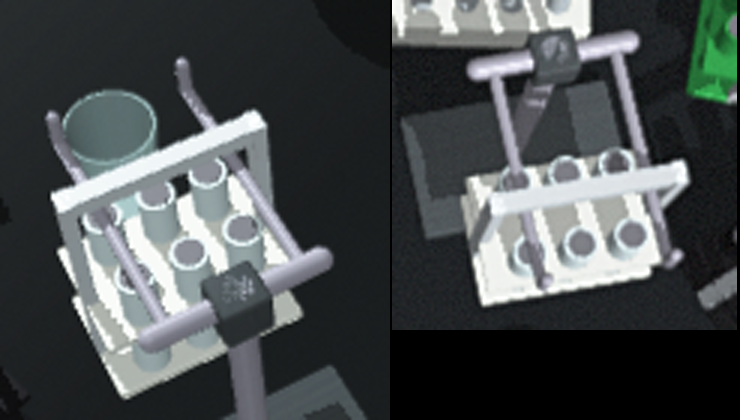

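The crop shows the white carrier with six pale tubes and its bar resting on both prongs, upturned tips towards the robot. Next I'll work out the poses.

```bash
python3 - <<'E'
from h import *
for n in("top","scene"):
    P=np.load(n+"P.npy");im=np.load(n+"0.npz")["im"].astype(int);X,Y,Z=P[...,0],P[...,1],P[...,2]
    def rect(m,nm):
        q=P[m][:,:2].astype(np.float32)
        if len(q)<10: print(n,nm,len(q));return
        r=cv2.minAreaRect(q);print(n,nm,len(q),np.round(r[0],1),np.round(r[1],1),round(r[2],2),"z",np.median(P[m][:,2]).round(1),"mean",q.mean(0).round(1))
        return r
    roi=(X>300)&(X<750)&(Y>0)&(Y<420)
    rect(roi&(abs(Z-30)<3),"slab")
    rect(roi&(X<540)&(abs(Z-44)<3)&(Y<230),"tray rim/open")
    rect(roi&(X<540)&(abs(Z-34)<1.5)&(Y<230),"floor")
    rect(roi&(X>500)&(abs(Z-80)<2),"console")
    rect(roi&(X<540)&(Z>68)&(Z<78),"cover")
    rect(roi&(Z>150)&(Z<225)&(im.sum(-1)<150),"grip"); 
    rect(roi&(Z>205)&(Z<225),"griptop");
    r2=(X>430)&(X<650)&(Y>-330)&(Y<-80)
    rect(r2&(Z>250)&(Z<262)&(X<580)&(im.min(-1)>150),"bar")
    rect(r2&(Z>252)&(Z<275),"bar+tips")
    rect((X>300)&(X<450)&(Y>-280)&(Y<-130)&(Z>70)&(Z<95),"beaker")
    rect(r2&(Z>95)&(Z<130)&(im.min(-1)>120),"base")
    m=(X>200)&(X<950)&(Y<420)&(Z>60)&(abs(Y)<520)
    print("max z near",np.nanmax(Z[m]))
    # bar line
    m=r2&(Z>250)&(Z<262)&(X<580)&(im.min(-1)>150);q=P[m][:,:2].astype(np.float32)
    print(cv2.fitLine(q,cv2.DIST_HUBER,0,.01,.01).ravel())
E
```

```text
top slab 6885 [562.  212.4] [411.5 376.5] 88.15 z 30.9 mean [513.7 229.4]
top tray rim/open 310 [464.5 157.6] [147.8 125.5] 88.17 z 44.1 mean [460.9 138.1]
top floor 1662 [455.4 151. ] [167.8 157.8] 0.06 z 34.0 mean [455.  154.9]
top console 889 [621.4 206.2] [132.9 450.2] 38.33 z 80.2 mean [584.6 243.8]
top cover 2029 [462.5 330.9] [147.1 102.1] 88.04 z 76.1 mean [460.4 326.8]
top grip 237 [592.4 241.2] [26.7 24.1] 79.61 z 209.5 mean [590.3 237.6]
top griptop 155 [593.7 241.2] [26.2 26.2] 46.1 z 212.6 mean [593.1 240.4]
top bar 470 [ 531.8 -194.7] [ 66.8 117. ] 35.2 z 256.5 mean [ 532.6 -193.7]
top bar+tips 560 [ 544.5 -183.2] [167.6 118.9] 36.88 z 256.5 mean [ 539.  -193.2]
top beaker 216 [ 356.5 -206.4] [66.2 65.6] 0.27 z 84.3 mean [ 356.5 -212.6]
top base 263 [ 512.2 -224.7] [203.3  75.1] 83.28 z 109.0 mean [ 505.2 -187.8]
max z near 336.4042155903908
[ 1.7249490e-01 -9.8501039e-01  5.3275586e+02 -1.9394513e+02]
scene slab 6332 [563.3 242.1] [351.2 380. ] 88.43 z 30.0 mean [548.3 210.4]
scene tray rim/open 366 [469.8 155.9] [146.4 139.8] 88.08 z 43.6 mean [463.2 140.3]
scene floor 1423 [457.  151.9] [165.2 155.8] 0.1 z 34.0 mean [456.6 156.9]
scene console 1086 [597.6 236.7] [126.8 359.3] 32.46 z 80.1 mean [597.7 238.6]
scene cover 1880 [463.2 329.7] [148.3 105.3] 88.21 z 75.4 mean [464.5 325.9]
scene grip 372 [596.2 240.1] [25.5 26.7] 19.81 z 197.1 mean [599.7 236. ]
scene griptop 157 [594.8 240.9] [26.1 26.2] 31.97 z 211.1 mean [596.3 239.4]
scene bar 460 [ 533.3 -194.2] [ 15.8 124.1] 9.97 z 256.1 mean [ 533.1 -196.1]
scene bar+tips 637 [ 543.5 -183.9] [163.3 119. ] 36.94 z 255.9 mean [ 532.  -196.8]
scene beaker 300 [ 355.8 -206.1] [68.4 63.8] 10.67 z 81.8 mean [ 350.5 -206.3]
scene base 623 [ 548.7 -234.1] [210.8  72.1] 72.45 z 108.3 mean [ 559.  -222.4]
max z near 335.34591766740107
[ 1.7593478e-01 -9.8440182e-01  5.3323993e+02 -1.9625078e+02]
```

```bash
python3 - <<'E'
from h import *
B=np.array([533.2,-194.5]);th=.175
ex=np.array([np.cos(th),np.sin(th)]);ey=np.array([-ex[1],ex[0]])
c=np.array([457.,160.5]);t2=-.033;fx=np.array([np.cos(t2),np.sin(t2)]);fy=np.array([-fx[1],fx[0]])
for n in("top","scene"):
    P=np.load(n+"P.npy");d=P[...,:2]-B;U=d@ex;V=d@ey;Z=P[...,2]
    for s in(1,-1):
        m=(abs(V-s*40)<14)&(U>14)&(U<85)&(Z>232)&(Z<248)
        q=P[m][:,:2].astype(np.float32);l=cv2.fitLine(q,cv2.DIST_HUBER,0,.01,.01).ravel()
        l0=l[2:]-B;di=l[:2]*np.sign(l[0])
        print(n,s,m.sum(),"yaw",np.arctan2(di[1],di[0]).round(3),"V",(l0@ey).round(1),"at U",(l0@ex).round(1))
        m=(abs(V-s*40)<14)&(U<-12)&(U>-90)&(Z>225)&(Z<275)
        if m.sum(): print("  tip U",U[m].min().round(1),"Zmax",Z[m].max().round(1),"V at tip",np.median(V[m]).round(1))
    m=(abs(V)<55)&(abs(U)<45)&(Z>140)&(Z<225); print("tube top z",np.percentile(Z[m],[90,98,100]).round(1))
    m=(abs(V)<70)&(abs(U)<10)&(Z>250)&(Z<262);print("bar V range",V[m].min().round(1),V[m].max().round(1),"U",U[m].min().round(1),U[m].max().round(1))
    d=P[...,:2]-c;U=d@fx;V=d@fy
    m=(abs(U)<70)&(abs(V)<90)&(Z>42)&(Z<46.5)
    for nm,A,Bx,w in(("x",U,V,55),("y",V,U,77)):
        for s in(1,-1):
            k=m&(abs(A-s*w)<8)&(abs(Bx)<(60 if nm=="x" else 40));
            if k.sum():print("  rim",nm,s,k.sum(),A[k].min().round(1),A[k].max().round(1),np.median(A[k]).round(1))
E
```

```text
top 1 153 yaw 0.191 V 40.8 at U 48.7
  tip U -56.5 Zmax 270.0 V at tip 39.4
top -1 147 yaw 0.183 V -38.8 at U 48.7
  tip U -54.7 Zmax 268.8 V at tip -40.4
tube top z [198.8 200.8 222.5]
bar V range -62.0 62.5 U -7.2 7.6
  rim x 1 71 50.5 61.6 53.0
  rim x -1 72 -55.1 -51.0 -53.0
  rim y 1 65 72.9 78.8 75.6
  rim y -1 54 -76.1 -71.9 -74.2
scene 1 171 yaw 0.196 V 39.3 at U 50.4
  tip U -54.5 Zmax 266.7 V at tip 37.3
scene -1 183 yaw 0.203 V -40.3 at U 50.3
  tip U -53.2 Zmax 266.6 V at tip -42.2
tube top z [197.7 199.8 224.4]
bar V range -61.8 62.3 U -7.8 8.1
  rim x 1 93 49.2 61.8 52.8
  rim x -1 84 -56.9 -49.6 -52.9
  rim y 1 59 71.9 78.5 74.8
  rim y -1 57 -77.3 -71.7 -74.7
```

>>> drive_tool --moves '[[[1, 0, 0, -0.04, 0, 0, 0], [1, 0, 0, -0.04, 0, 0, 0], [1, 0, 0, -0.04, 0, 0, 0], [1, 0, 0, -0.04, 0, 0, 0]]]'

```text
clock: 0.5
position: [217.5, 581.5, 354.8]
ee_rot: [0.984, -0.178, -0.001, 0.013]
contact_force: [-0.5, 1.1, 0.3]
gripper_width: 85.6
```

```bash
cat > plan.py <<'E'
from h import *
from scipy.spatial.transform import Rotation as R, Slerp
def tgt(yaw_y):  # tool down, tool y at world angle yaw_y
    y=np.array([np.cos(yaw_y),np.sin(yaw_y),0]);z=np.array([0,0,-1.]);x=np.cross(y,z)
    return R.from_matrix(np.stack([x,y,z],1))
def rows(p1,yaw,n,hand=1):
    s=arm.read_state();p0=s["position"];R0=R.from_quat(s["ee_rot"]);R1=tgt(yaw)
    print("now",p0.round(1),"rotvec err",(R0.inv()*R1).as_rotvec().round(3),"F",s["contact_force"].round(1),"w",s["gripper_width"].round(1))
    sl=Slerp([0,1],R.concatenate([R0,R1]))
    for i in range(n):
        a,b=sl(i/n),sl((i+1)/n)
        d=a.inv().apply((np.array(p1)-p0)/n/1000);w=(a.inv()*b).as_rotvec()
        print([hand,*d.round(4),*w.round(3)])
E
python3 - <<'E'
from plan import *
for n in("top","scene"):
    P=np.load(n+"P.npy");X,Y,Z=P[...,0],P[...,1],P[...,2]
    m=(X>200)&(X<700)&(abs(Y)<500)&(Z>230);q=P[m]
    print(n,len(q)); i=q[:,2]>275; print(q[i].min(0).round() if i.any() else 0,q[i].max(0).round() if i.any() else 0)
rows([533,-194.5,345],.175-np.pi,19)
E
```

```text
top 1673
0 0
scene 2332
0 0Traceback (most recent call last):
  File "<stdin>", line 6, in <module>
  File "plan.py", line 8, in rows
    print("now",p0.round(1),"rotvec err",(R0.inv()*R1).as_rotvec().round(3),"F",s["contact_force"].round(1),"w",s["gripper_width"].round(1))
                                                                                                                ^^^^^^^^^^^^^^^^^^^^^^^^
AttributeError: 'float' object has no attribute 'round'
```

```bash
sed -i 's/s\["gripper_width"\].round(1)/round(s["gripper_width"],1)/' plan.py
python3 -c "
from plan import *
rows([533,-194.5,345],.175-np.pi,19)"
```

```text
now [217.5 581.5 354.8] rotvec err [ 0.022 -0.016  1.037] F [-0.5  1.1  0.3] w 85.6
[1, np.float64(0.0299), np.float64(0.0324), np.float64(0.0014), np.float64(0.001), np.float64(-0.001), np.float64(0.055)]
[1, np.float64(0.0316), np.float64(0.0307), np.float64(0.0014), np.float64(0.001), np.float64(-0.001), np.float64(0.055)]
[1, np.float64(0.0332), np.float64(0.0289), np.float64(0.0013), np.float64(0.001), np.float64(-0.001), np.float64(0.055)]
[1, np.float64(0.0348), np.float64(0.0271), np.float64(0.0012), np.float64(0.001), np.float64(-0.001), np.float64(0.055)]
[1, np.float64(0.0362), np.float64(0.0252), np.float64(0.0012), np.float64(0.001), np.float64(-0.001), np.float64(0.055)]
[1, np.float64(0.0375), np.float64(0.0231), np.float64(0.0011), np.float64(0.001), np.float64(-0.001), np.float64(0.055)]
[1, np.float64(0.0387), np.float64(0.0211), np.float64(0.0011), np.float64(0.001), np.float64(-0.001), np.float64(0.055)]
[1, np.float64(0.0398), np.float64(0.0189), np.float64(0.001), np.float64(0.001), np.float64(-0.001), np.float64(0.055)]
[1, np.float64(0.0408), np.float64(0.0167
[... 599 characters left out ...]
64(0.0051), np.float64(0.0007), np.float64(0.001), np.float64(-0.001), np.float64(0.055)]
[1, np.float64(0.044), np.float64(0.0027), np.float64(0.0007), np.float64(0.001), np.float64(-0.001), np.float64(0.055)]
[1, np.float64(0.0441), np.float64(0.0003), np.float64(0.0006), np.float64(0.001), np.float64(-0.001), np.float64(0.055)]
[1, np.float64(0.044), np.float64(-0.0021), np.float64(0.0006), np.float64(0.001), np.float64(-0.001), np.float64(0.055)]
[1, np.float64(0.0439), np.float64(-0.0045), np.float64(0.0006), np.float64(0.001), np.float64(-0.001), np.float64(0.055)]
[1, np.float64(0.0435), np.float64(-0.0069), np.float64(0.0005), np.float64(0.001), np.float64(-0.001), np.float64(0.055)]
```

>>> drive_tool --moves '[[[1, 0.03, 0.032, 0, 0.001, -0.001, 0.055], [1, 0.032, 0.031, 0, 0.001, -0.001, 0.055], [1, 0.033, 0.029, 0, 0.001, -0.001, 0.055], [1, 0.035, 0.027, 0, 0.001, -0.001, 0.055], [1, 0.036, 0.025, 0, 0.001, -0.001, 0.055], [1, 0.038, 0.023, 0, 0.001, -0.001, 0.055], [1, 0.039, 0.021, 0, 0.001, -0.001, 0.055], [1, 0.04, 0.019, 0, 0.001, -0.001, 0.055], [1, 0.041, 0.017, 0, 0.001, -0.001, 0.055], [1, 0.042, 0.015, 0, 0.001, -0.001, 0.055]]]'

```text
clock: 1.5
position: [382.7, 161.4, 359.9]
ee_rot: [0.896, -0.444, -0.003, 0.003]
contact_force: [0.3, 0.0, -0.5]
gripper_width: 85.7
```

```bash
sed -i 's/print(\[hand,\*d.round(4),\*w.round(3)\])/print([float(q) for q in [hand,*d.round(4),*w.round(3)]])/' plan.py
python3 -c "
from plan import *
rows([533,-194.5,345],.175-np.pi,10)"
```

```text
now [382.7 161.4 359.9] rotvec err [0.009 0.001 0.475] F [ 0.3  0.  -0.5] w 85.7
[1.0, 0.0374, 0.0095, 0.0015, 0.001, 0.0, 0.047]
[1.0, 0.0378, 0.0078, 0.0015, 0.001, 0.0, 0.047]
[1.0, 0.0382, 0.006, 0.0015, 0.001, 0.0, 0.047]
[1.0, 0.0384, 0.0041, 0.0015, 0.001, 0.0, 0.047]
[1.0, 0.0386, 0.0023, 0.0015, 0.001, 0.0, 0.047]
[1.0, 0.0386, 0.0005, 0.0015, 0.001, 0.0, 0.047]
[1.0, 0.0386, -0.0013, 0.0015, 0.001, 0.0, 0.047]
[1.0, 0.0385, -0.0032, 0.0015, 0.001, 0.0, 0.047]
[1.0, 0.0383, -0.005, 0.0015, 0.001, 0.0, 0.047]
[1.0, 0.038, -0.0068, 0.0015, 0.001, 0.0, 0.047]
```

>>> drive_tool --moves '[[[1, 0.037, 0.01, 0, 0.001, 0, 0.047], [1, 0.038, 0.008, 0, 0.001, 0, 0.047], [1, 0.038, 0.006, 0, 0.001, 0, 0.047], [1, 0.038, 0.004, 0, 0.001, 0, 0.047], [1, 0.039, 0.002, 0, 0.001, 0, 0.047], [1, 0.039, 0, 0, 0.001, 0, 0.047], [1, 0.039, -0.001, 0, 0.001, 0, 0.047], [1, 0.038, -0.003, 0, 0.001, 0, 0.047], [1, 0.038, -0.005, 0, 0.001, 0, 0.047], [1, 0.03, -0.007, 0, 0.001, 0, 0.047], [1, 0, 0, 0, 0, 0, 0]]]'

```text
clock: 2.6
position: [529.2, -208.0, 353.6]
ee_rot: [0.759, -0.651, -0.004, 0.001]
contact_force: [0.0, 1.1, -0.3]
gripper_width: 85.0
```

```bash

python3 -c "
from plan import *
rows([533,-194.5,300],.175-np.pi,2)
print(arm.read_state()['joints'].round(2))"
```

```text
now [ 529.2 -208.   353.6] rotvec err [ 0.006  0.006 -0.023] F [ 0.   1.1 -0.3] w 85.0
[1.0, -0.0062, -0.0031, 0.0268, 0.003, 0.003, -0.011]
[1.0, -0.0063, -0.003, 0.0268, 0.003, 0.003, -0.011]
[-0.09  0.23  0.16 -0.   -1.51  0.24]
```

>>> drive_tool --moves '[[[1, -0.006, -0.003, 0.027, 0.003, 0.003, -0.011], [1, -0.006, -0.003, 0.027, 0.003, 0.003, -0.011], [1, 0, 0, 0, 0, 0, 0]]]'

```text
clock: 2.9
position: [532.4, -195.1, 296.9]
ee_rot: [0.766, -0.643, -0.001, 0.0]
contact_force: [0.4, 0.4, -1.2]
gripper_width: 85.3
```

```bash

python3 -c "
from plan import *
rows([533,-194.5,232],.175-np.pi,4)
im,d=arm.get_image('scene');cv2.imwrite('pics/s1.png',cv2.resize(im[120:330,150:400],None,fx=3,fy=2.8)[...,::-1])"
```

```text
now [ 532.4 -195.1  296.9] rotvec err [ 0.001  0.001 -0.002] F [ 0.4  0.4 -1.2] w 85.3
[1.0, -0.0001, -0.0002, 0.0162, 0.0, 0.0, -0.0]
[1.0, -0.0001, -0.0002, 0.0162, 0.0, 0.0, -0.0]
[1.0, -0.0001, -0.0002, 0.0162, 0.0, 0.0, -0.0]
[1.0, -0.0001, -0.0002, 0.0162, 0.0, 0.0, -0.0]
```

View pics/s1.png

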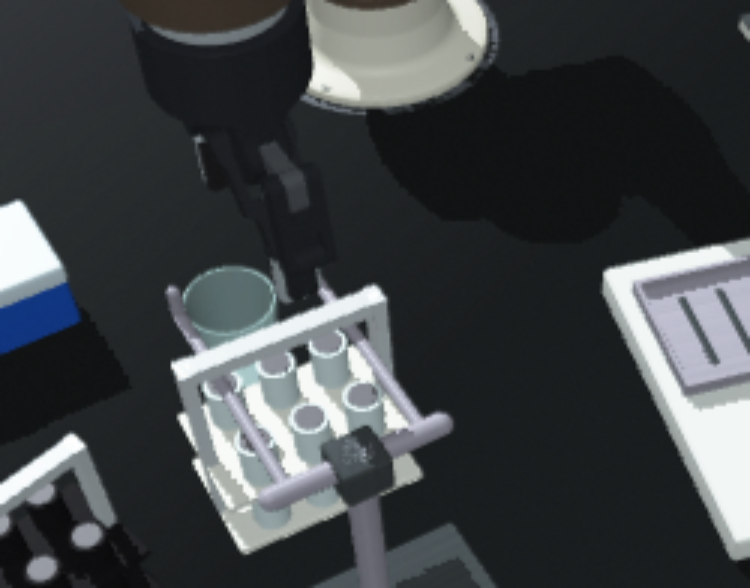

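```bash

python3 -c "
from plan import *
for s in(-43,43): print(proj('scene',(532.4+s*.985,-195+s*.174,310)))
print(proj('scene',(533,-194.5,256)))
im,d=arm.get_image('top');cv2.imwrite('pics/t1.png',cv2.resize(im[160:360,300:500],None,fx=3,fy=3)[...,::-1])"
```

```text
(np.float64(227.91030238065716), np.float64(199.0459055988299))
(np.float64(249.98154969717083), np.float64(235.55626864793638))
(np.float64(242.9073338234382), np.float64(238.13641796497038))
```

View pics/t1.png

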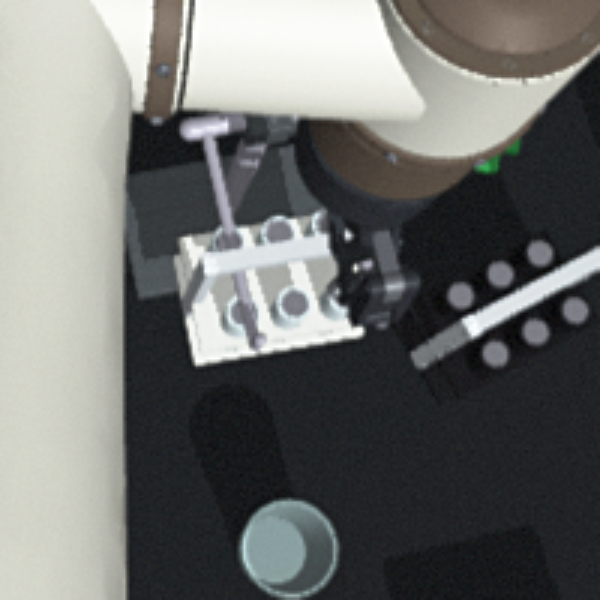

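```bash

python3 -c "
from plan import *
B=np.array([532.4,-195.1]);th=.175
ex=np.array([np.cos(th),np.sin(th)]);ey=np.array([-ex[1],ex[0]])
for n in('top','scene'):
    im,d=arm.get_image(n);P=cloud(n,d);D=P[...,:2]-B;U=D@ex;V=D@ey;Z=P[...,2]
    for a in range(270,400,10):
        m=(abs(U)<120)&(abs(V)<120)&(Z>=a)&(Z<a+10)
        if m.sum()>5:
            print(n,a,m.sum(),'U',np.percentile(U[m],[2,50,98]).round(),'V',np.percentile(V[m],[2,50,98]).round())
"
```

```text
top 350 19 U [-52. -43.  51.] V [ 6. 10. 10.]
top 360 16 U [-54. -46.  50.] V [ 4.  9. 10.]
top 370 9 U [-54. -44.  37.] V [-0. 10. 11.]
top 390 83 U [-72. -52. -42.] V [-9.  8. 13.]
scene 340 23 U [-42. -40.  53.] V [-11.  -7.   6.]
scene 350 84 U [-43.  51.  59.] V [-12.  -6.   9.]
scene 360 102 U [-44.  52.  60.] V [-12.  -7.   8.]
scene 370 48 U [-45.  50.  59.] V [-12. -10.   3.]
scene 380 23 U [-47. -42.  58.] V [-14. -11.  -7.]
scene 390 107 U [-39.  71.  77.] V [-14.  -9.  10.]
```

```bash

python3 -c "
from plan import *
im,d=arm.get_image('scene');P=cloud('scene',d)
np.save('sP1.npy',P)
for v in range(190,240,3): print(v,[tuple(P[v,u].round().astype(int)) for u in(240,244,248,252,256)])
cv2.imwrite('pics/s2.png',cv2.resize(im[150:260,190:300],None,fx=5,fy=5,interpolation=0)[...,::-1])
"
```

```text
190 [(np.int64(604), np.int64(-194), np.int64(442)), (np.int64(602), np.int64(-189), np.int64(439)), (np.int64(603), np.int64(-184), np.int64(438)), (np.int64(600), np.int64(-179), np.int64(433)), (np.int64(601), np.int64(-173), np.int64(432))]
193 [(np.int64(606), np.int64(-195), np.int64(439)), (np.int64(602), np.int64(-190), np.int64(433)), (np.int64(599), np.int64(-184), np.int64(428)), (np.int64(601), np.int64(-179), np.int64(429)), (np.int64(602), np.int64(-174), np.int64(428))]
196 [(np.int64(603), np.int64(-196), np.int64(430)), (np.int64(604), np.int64(-191), np.int64(429)), (np.int64(604), np.int64(-185), np.int64(428)), (np.int64(605), np.int64(-180), np.int64(427)), (np.int64(604), np.int64(-175), np.int64(424))]
199 [(np.int64(601), np.int64(-196), np.int64(422)), (np.int64(605), np.int64(-191), np.int64(425)), (np.int64(605), np.int64(-186), np.int64(423)), (np.int64(602), np.int64(-181), np.int64(419)), (np.int64(603), np.int64(-175), np.int64(417))]
202 [(np.int64(599), np.int64(-197), np.int64(415)), (np.int64(606), np.int64(-192), np.int64(421)), (np.int64(605), np.
[... 2341 characters left out ...]
(-182), np.int64(83)), (np.int64(313), np.int64(-167), np.int64(1)), (np.int64(311), np.int64(-157), np.int64(-4)), (np.int64(526), np.int64(-177), np.int64(257)), (np.int64(528), np.int64(-171), np.int64(257))]
235 [(np.int64(378), np.int64(-183), np.int64(75)), (np.int64(528), np.int64(-191), np.int64(257)), (np.int64(530), np.int64(-185), np.int64(257)), (np.int64(531), np.int64(-179), np.int64(256)), (np.int64(535), np.int64(-172), np.int64(257))]
238 [(np.int64(532), np.int64(-199), np.int64(257)), (np.int64(536), np.int64(-193), np.int64(259)), (np.int64(536), np.int64(-186), np.int64(256)), (np.int64(536), np.int64(-180), np.int64(254)), (np.int64(534), np.int64(-173), np.int64(249))]
```

View pics/s2.png

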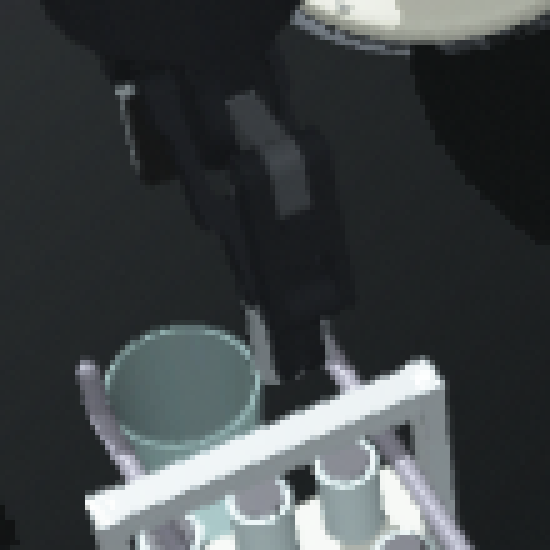

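```bash

python3 -c "
from plan import *
s=arm.read_state();print(s['position'],s['joints'],s['clock'],s['gripper_width'],s['joint_vel'])
"
```

```text
[ 535.29971571 -196.63617333  302.79589717] [-0.06688188  0.2321644   0.03973039  0.00193951 -1.36859387  0.23927121] 3.15 85.56286086390477 [-3.29570453e-03 -1.94663124e-04 -2.99404667e-03 -3.34557558e-03
  3.60027937e-03  7.36748989e-05]
```

Lateral fit is right, but the cloud puts the fingertips about 30 mm higher than the TCP reading implies. I'll shut the fingers here to check what the TCP means.

>>> drive_tool --moves '[[[0, 0, 0, 0, 0, 0, 0], [0, 0, 0, 0, 0, 0, 0], [0, 0, 0, 0, 0, 0, 0], [0, 0, 0, 0, 0, 0, 0], [0, 0, 0, 0, 0, 0, 0], [0, 0, 0, 0, 0, 0, 0], [0, 0, 0, 0, 0, 0, 0], [0, 0, 0, 0, 0, 0, 0]]]'

```text
clock: 3.95
position: [536.2, -197.0, 306.2]
ee_rot: [0.765, -0.644, 0.007, -0.004]
contact_force: [0.4, -0.6, -0.1]
gripper_width: 0.3
```

```bash
cat > fing.py <<'E'
from plan import *
s=arm.read_state();B=s['position'][:2];print(s['position'].round(1),s['gripper_width'])
th=.175
ex=np.array([np.cos(th),np.sin(th)]);ey=np.array([-ex[1],ex[0]])
for n in('top','scene'):
    im,d=arm.get_image(n);P=cloud(n,d);D=P[...,:2]-B;U=D@ex;V=D@ey;Z=P[...,2]
    np.save(n+'P1.npy',P);cv2.imwrite('pics/f_%s_%d.png'%(n,s['clock']*100),im[...,::-1])
    for a in range(264,400,8):
        m=(abs(U)<60)&(abs(V)<22)&(Z>=a)&(Z<a+8)
        if m.sum()>3:
            print(n,a,m.sum(),'U',np.percentile(U[m],[2,50,98]).round(),'V',np.percentile(V[m],[2,50,98]).round())
print(arm.read_state()['position'].round(1))
E
python3 fing.py
```

```text
[ 536.2 -197.   306.2] 0.2705515381980118
top 344 16 U [-10.  -4.  11.] V [ 8. 11. 12.]
top 352 16 U [-13.  -5.   5.] V [ 5. 11. 12.]
top 360 10 U [-13.  -3.   6.] V [ 6. 12. 12.]
top 368 7 U [-13.  -2.   3.] V [ 7. 11. 12.]
top 376 9 U [-22. -14.  -8.] V [ 8. 12. 14.]
top 384 35 U [-34. -22. -12.] V [-0. 10. 14.]
top 392 38 U [-41. -27. -17.] V [ 2.  9. 13.]
scene 336 25 U [-5.  7. 12.] V [-10.  -6.  12.]
scene 344 58 U [-6. 12. 14.] V [-10.  -3.  10.]
scene 352 55 U [-4. 12. 15.] V [-10.  -3.  11.]
scene 360 40 U [-5. 12. 15.] V [-10.  -5.   8.]
scene 368 6 U [-8.  5.  8.] V [-11. -10.  -7.]
scene 376 28 U [-24.   1.  29.] V [-12. -11.   6.]
scene 384 52 U [-25.  15.  35.] V [-12. -10.  10.]
scene 392 40 U [-39.  15.  43.] V [-12. -10.  10.]
[ 536.2 -197.   306.2]
```

```bash
ls pics; python3 -c "
from h import *
im=cv2.imread('pics/f_scene_395.png');c=cv2.resize(im[150:260,190:300],None,fx=5,fy=5,interpolation=cv2.INTER_CUBIC)
c=np.clip(c.astype(float)*2,0,255).astype(np.uint8);
for z in(337,306):
  u,v=proj('scene',(536.2,-197,z));print(z,u,v,(u-190)*5,(v-150)*5);cv2.circle(c,(int((u-190)*5),int((v-150)*5)),4,(0,0,255),1)
cv2.imwrite('pics/s3.png',c)"
```

```text
crop1.png
f_scene_395.png
f_top_395.png
s1.png
s2.png
scene0.png
t1.png
top0.png
337 235.82000206951972 207.3870975458709 229.10001034759858 286.93548772935446
306 238.26461297596006 220.48011730284318 241.3230648798003 352.4005865142159
```

View pics/s3.png

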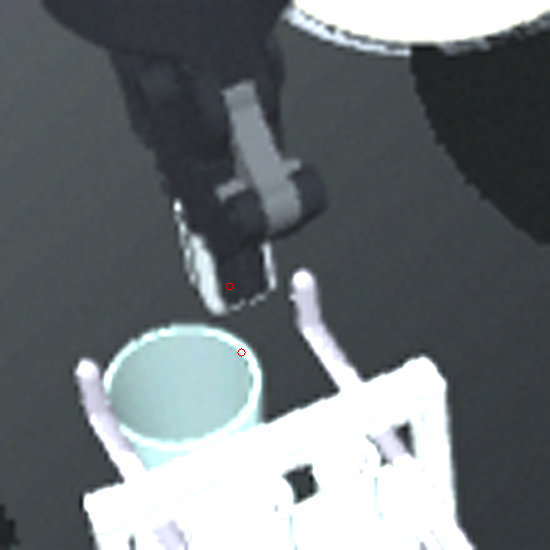

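```bash
python3 -c "
from h import *
P=np.load('sceneP1.npy')
B=np.array([536.2,-197]);th=.175
ex=np.array([np.cos(th),np.sin(th)])
for v in range(204,216):print(v,[ [int(x) for x in P[v,u].round()] for u in(234,237,240,243)])
for u,v in((238,211),(244,208)):
  a=ray('scene',u,v,250);b=ray('scene',u,v,350);t=((B+14*ex-a[:2])@ex)/((b-a)[:2]@ex);print(a+t*(b-a))
"
```

```text
204 [[552, -200, 362], [550, -196, 359], [549, -191, 356], [540, -186, 345]]
205 [[550, -200, 358], [552, -196, 359], [549, -192, 354], [547, -187, 350]]
206 [[550, -201, 356], [550, -196, 355], [549, -192, 352], [547, -187, 348]]
207 [[549, -201, 352], [548, -196, 350], [549, -192, 350], [549, -188, 348]]
208 [[549, -201, 351], [549, -197, 349], [548, -192, 347], [546, -188, 343]]
209 [[548, -201, 347], [551, -197, 349], [548, -192, 344], [241, -152, -1]]
210 [[547, -201, 344], [550, -197, 346], [245, -159, 2], [246, -153, 1]]
211 [[546, -202, 341], [242, -167, -1], [245, -160, 0], [248, -153, 0]]Traceback (most recent call last):
  File "<string>", line 6, in <module>
    for v in range(204,216):print(v,[ [int(x) for x in P[v,u].round()] for u in(234,237,240,243)])
                                       ~~~^^^
ValueError: cannot convert float NaN to integer
```

```bash
python3 -c "
from h import *
P=np.load('sceneP.npy');D=P[...,:2]-[218.7,584.9]
R=np.hypot(D[...,0],D[...,1]);Z=P[...,2]
for a in range(150,300,10):
  m=(R<75)&(Z>=a)&(Z<a+10)
  if m.any():print(a,m.sum(),P[m].mean(0).round())
print(arm.read_state()['joints'])
"
```

```text
240 28 [226. 592. 247.]
250 70 [225. 585. 255.]
260 82 [223. 581. 265.]
270 74 [224. 584. 275.]
280 67 [232. 594. 285.]
290 191 [222. 575. 295.]
[-0.06724208  0.22944588  0.04421984  0.00238957 -1.37000417  0.23930639]
```

TCP readings are consistently about 33 mm below the seen fingertips, both at the start pose and here. I'll use a TCP reading of ≈207, which is safe under either interpretation: the pads cover the 12 mm bar and the tips stay above the tubes.

>>> drive_tool --moves '[[[1, 0, 0, 0, 0, 0, 0], [1, 0, 0, 0, 0, 0, 0], [1, 0, 0, 0, 0, 0, 0], [1, 0, 0, 0, 0, 0, 0], [1, 0, 0, 0, 0, 0, 0], [1, 0, 0, 0, 0, 0, 0], [1, 0, 0, 0, 0, 0, 0]]]'

```text
clock: 4.75
position: [536.2, -197.0, 306.1]
ee_rot: [0.765, -0.644, 0.007, -0.004]
contact_force: [-0.3, 0.3, -0.6]
gripper_width: 85.2
```

```bash

python3 -c "
from plan import *
rows([533,-194.5,255],.175-np.pi,3)"
```

```text
now [ 536.2 -197.   306.1] rotvec err [-0.014 -0.006 -0.002] F [-0.3  0.3 -0.6] w 85.2
[1.0, -0.0011, 0.0012, 0.017, -0.005, -0.002, -0.001]
[1.0, -0.0011, 0.0011, 0.017, -0.005, -0.002, -0.001]
[1.0, -0.001, 0.001, 0.017, -0.005, -0.002, -0.001]
```

>>> drive_tool --moves '[[[1, -0.001, 0.001, 0.015, -0.004, -0.002, 0], [1, -0.001, 0.001, 0.015, -0.004, -0.002, 0], [1, -0.001, 0.001, 0.015, -0.004, -0.002, 0], [1, 0, 0, 0.006, 0, 0, 0], [1, 0, 0, 0.002, 0, 0, 0]]]'

```text
clock: 5.25
position: [532.2, -194.1, 248.0]
ee_rot: [0.765, -0.644, -0.001, -0.001]
contact_force: [0.5, 0.5, 0.1]
gripper_width: 85.6
```

```bash

python3 -c "
from plan import *
rows([533,-194.5,207],.175-np.pi,4)"
```

```text
now [ 532.2 -194.1  248. ] rotvec err [-0.     0.002 -0.003] F [0.5 0.5 0.1] w 85.6
[1.0, 0.0002, -0.0002, 0.0102, -0.0, 0.0, -0.001]
[1.0, 0.0001, -0.0002, 0.0102, -0.0, 0.0, -0.001]
[1.0, 0.0001, -0.0002, 0.0102, -0.0, 0.0, -0.001]
[1.0, 0.0001, -0.0002, 0.0102, -0.0, 0.0, -0.001]
```

>>> drive_tool --moves '[[[1, 0, 0, 0.011, 0, 0, 0], [1, 0, 0, 0.011, 0, 0, 0], [1, 0, 0, 0.01, 0, 0, 0], [1, 0, 0, 0.006, 0, 0, 0], [1, 0, 0, 0.002, 0, 0, 0]]]'

```text
clock: 5.75
position: [532.5, -194.1, 204.7]
ee_rot: [0.765, -0.644, -0.0, -0.001]
contact_force: [-0.4, -0.5, 0.4]
gripper_width: 85.4
```

```bash

python3 -c "
from plan import *
rows([533,-194.5,207],.175-np.pi,1)
im,d=arm.get_image('scene');c=cv2.resize(im[150:290,180:320],None,fx=4,fy=4,interpolation=cv2.INTER_CUBIC)
c=np.clip(c.astype(float)*1.6,0,255).astype(np.uint8);cv2.imwrite('pics/s4.png',c[...,::-1])
rows([533,-194.5,207],.175-np.pi,1)"
```

```text
now [ 532.5 -194.1  204.7] rotvec err [-0.001  0.002 -0.003] F [-0.4 -0.5  0.4] w 85.4
[1.0, 0.0005, -0.0005, -0.0023, -0.001, 0.002, -0.003]
now [ 532.4 -194.   204.6] rotvec err [-0.001  0.002 -0.003] F [ 0.5  0.6 -0.5] w 85.4
[1.0, 0.0006, -0.0005, -0.0024, -0.001, 0.002, -0.003]
```

View pics/s4.png

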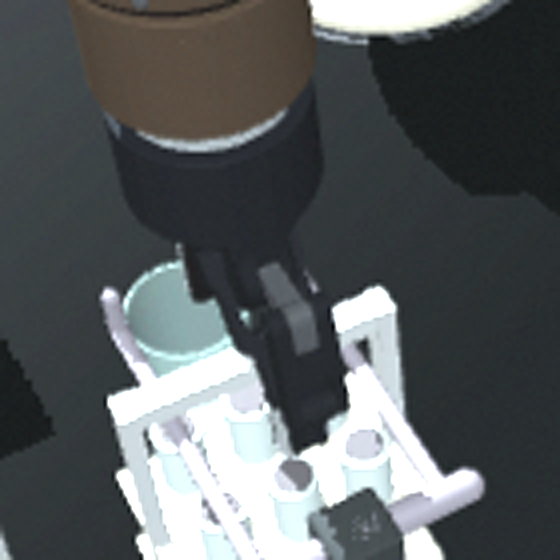

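The open fingers straddle the bar between the prongs; the near fingertip is at crop (312,440). Closing now.

>>> drive_tool --moves '[[[0, 0, 0, 0, 0, 0, 0], [0, 0, 0, 0, 0, 0, 0], [0, 0, 0, 0, 0, 0, 0], [0, 0, 0, 0, 0, 0, 0], [0, 0, 0, 0, 0, 0, 0], [0, 0, 0, 0, 0, 0, 0], [0, 0, 0, 0, 0, 0, 0], [0, 0, 0, 0, 0, 0, 0]]]'

```text
clock: 6.6
position: [533.5, -194.4, 206.5]
ee_rot: [0.765, -0.644, 0.001, -0.002]
contact_force: [-0.9, -1.0, -0.7]
gripper_width: 10.8
```

```bash

python3 -c "
from plan import *
rows([533,-194.5,235],.175-np.pi,3,0)
im,d=arm.get_image('scene');c=cv2.resize(im[150:290,180:320],None,fx=4,fy=4,interpolation=cv2.INTER_CUBIC)
c=np.clip(c.astype(float)*1.6,0,255).astype(np.uint8);cv2.imwrite('pics/s5.png',c[...,::-1])
P=cloud('scene',d);m=(P[...,2]>248)&(P[...,2]<262)&(abs(P[...,0]-533)<40)&(abs(P[...,1]+194)<75)&(im.min(-1)>150)
q=P[m].astype(np.float32);print(m.sum(),np.median(q[:,2]),cv2.fitLine(q[:,:2].copy(),cv2.DIST_HUBER,0,.01,.01).ravel(), cv2.minAreaRect(q[:,:2].copy()))"
```

```text
now [ 533.5 -194.4  206.5] rotvec err [-0.004  0.    -0.003] F [-0.9 -1.  -0.7] w 10.8
[0.0, 0.0, 0.0001, -0.0095, -0.001, 0.0, -0.001]
[0.0, 0.0, 0.0001, -0.0095, -0.001, 0.0, -0.001]
[0.0, 0.0, 0.0001, -0.0095, -0.001, 0.0, -0.001]
306 256.04102 [ 1.6907558e-01 -9.8560309e-01  5.3560498e+02 -2.0277789e+02] ((533.9796752929688, -194.27272033691406), (14.749078750610352, 124.09622955322266), 10.106485366821289)
```

View pics/s5.png

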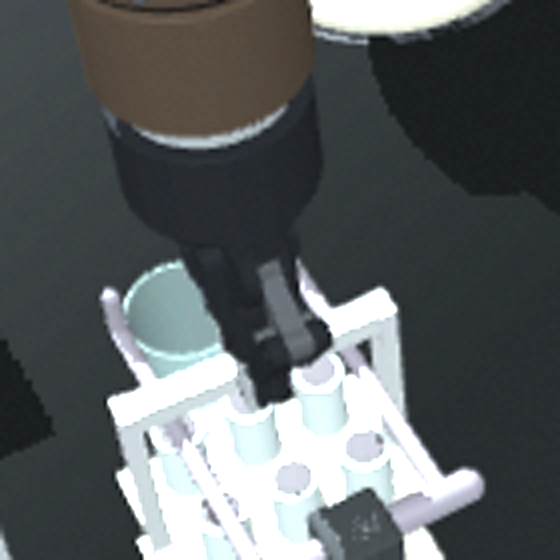

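The fingers stopped on the bar at 10.8 mm. Lifting about 30 mm: this must clear the tips (22 mm) and keep the tubes below the prongs (38 mm).

>>> drive_tool --moves '[[[0, 0, 0, -0.008, 0, 0, 0], [0, 0, 0, -0.008, 0, 0, 0], [0, 0, 0, -0.007, 0, 0, 0], [0, 0, 0, -0.004, 0, 0, 0], [0, 0, 0, 0, 0, 0, 0]]]'

```text
clock: 7.15
position: [531.7, -193.6, 233.2]
ee_rot: [0.765, -0.644, -0.002, -0.001]
contact_force: [-0.6, 0.3, -4.1]
gripper_width: 10.8
```

```bash
cat > bar.py <<'E'
from plan import *
s=arm.read_state();b=s['position'];print(b.round(1),s['contact_force'].round(1),s['gripper_width'])
def chk(dz=50,zt=(40,60)):
    for n in('scene','top'):
        im,d=arm.get_image(n);cv2.imwrite('pics/b_%s_%d.png'%(n,s['clock']*100),im[...,::-1]);P=cloud(n,d);D=P-b
        m=(D[...,2]>zt[0])&(D[...,2]<zt[1])&(np.hypot(D[...,0],D[...,1])<80)&(im.min(-1)>150)
        q=P[m].astype(np.float32)
        if m.sum()<20: print(n,m.sum());continue
        l=cv2.fitLine(q[:,:2].copy(),cv2.DIST_HUBER,0,.01,.01).ravel();r=cv2.minAreaRect(q[:,:2].copy())
        print(n,m.sum(),'ztop',np.median(q[:,2]).round(1),'yaw',np.arctan2(-l[0]*np.sign(l[1]),abs(l[1])).round(3),np.round(r[0],1),np.round(r[1],1))
chk();print(arm.read_state()['position'].round(1))
E
python3 bar.py; python3 -c "
from plan import *
rows([415,-217,237],.175-np.pi,6,0)"
```

```text
[ 531.7 -193.6  233.2] [-0.6  0.3 -4.1] 10.751555770925643
scene 318 ztop 282.8 yaw 0.173 [ 532.4 -193.3] [ 14.4 124.7]
top 219 ztop 283.1 yaw 0.123 [ 532.5 -193.2] [ 13.9 123.6]
[ 531.3 -193.5  232.5]
now [ 531.3 -193.5  232.5] rotvec err [ 0.002  0.004 -0.004] F [ 0.6 -0.1 -3.6] w 10.4
[0.0, 0.0006, 0.0198, -0.0007, 0.0, 0.001, -0.001]
[0.0, 0.0005, 0.0198, -0.0007, 0.0, 0.001, -0.001]
[0.0, 0.0005, 0.0198, -0.0007, 0.0, 0.001, -0.001]
[0.0, 0.0005, 0.0198, -0.0007, 0.0, 0.001, -0.001]
[0.0, 0.0005, 0.0198, -0.0007, 0.0, 0.001, -0.001]
[0.0, 0.0005, 0.0198, -0.0007, 0.0, 0.001, -0.001]
```

>>> drive_tool --moves '[[[0, 0, 0, -0.004, 0, 0, 0], [0, 0, 0, -0.001, 0, 0.002, 0], [0, 0, 0.01, -0.001, 0, 0, 0], [0, 0, 0.012, 0, 0, 0, 0], [0, 0, 0.012, 0, 0, 0, 0]]]'

```text
clock: 7.75
position: [495.7, -199.2, 237.5]
ee_rot: [0.765, -0.644, -0.003, 0.001]
contact_force: [-0.2, -0.9, -4.2]
gripper_width: 11.0
```

```bash
python3 bar.py; python3 -c "
from plan import *
rows([415,-217,237],.175-np.pi,4,0)"
```

```text
[ 495.7 -199.2  237.5] [-0.2 -0.9 -4.2] 11.013207961203852
scene 296 ztop 287.1 yaw 0.17 [ 496. -199.] [ 16.6 124.4]
top 217 ztop 288.0 yaw 0.141 [ 487.7 -164.4] [16.4 54. ]
[ 494.7 -199.4  238. ]
now [ 494.7 -199.4  238. ] rotvec err [ 0.005  0.003 -0.004] F [ 1.  -0.2 -3.2] w 10.8
[0.0, 0.0009, 0.0204, 0.0003, 0.001, 0.001, -0.001]
[0.0, 0.0009, 0.0204, 0.0003, 0.001, 0.001, -0.001]
[0.0, 0.0009, 0.0204, 0.0003, 0.001, 0.001, -0.001]
[0.0, 0.0009, 0.0204, 0.0003, 0.001, 0.001, -0.001]
```

>>> drive_tool --moves '[[[0, 0.001, 0.012, 0.001, 0.001, 0.001, 0], [0, 0.001, 0.015, 0, 0.001, 0.001, 0], [0, 0.001, 0.015, 0, 0.001, 0, 0], [0, 0.001, 0.012, 0, 0, 0, 0]]]'

```text
clock: 8.25
position: [438.7, -213.4, 237.1]
ee_rot: [0.765, -0.644, -0.0, 0.0]
contact_force: [-0.3, -0.0, -4.1]
gripper_width: 10.5
```

```bash
python3 bar.py; python3 -c "
from plan import *
rows([400,-219,237],.175-np.pi,4,0)"
```

```text
[ 438.7 -213.4  237.1] [-0.3 -0.  -4.1] 10.494166249130531
scene 284 ztop 286.8 yaw 0.169 [ 439.9 -213.2] [ 15.3 124.1]
top 212 ztop 287.5 yaw 0.149 [ 430.2 -180.5] [58.6 21.3]
[ 438.3 -213.5  237.4]
now [ 438.3 -213.5  237.4] rotvec err [ 0.001  0.001 -0.004] F [ 1.2  0.6 -3. ] w 10.5
[0.0, -0.0003, 0.0097, 0.0001, 0.0, 0.0, -0.001]
[0.0, -0.0003, 0.0097, 0.0001, 0.0, 0.0, -0.001]
[0.0, -0.0003, 0.0097, 0.0001, 0.0, 0.0, -0.001]
[0.0, -0.0003, 0.0097, 0.0001, 0.0, 0.0, -0.001]
```

>>> drive_tool --moves '[[[0, 0, 0.012, 0, 0, 0, 0], [0, 0, 0.014, 0, 0, 0, 0], [0, 0, 0.012, 0, 0, 0, 0]]]'

```text
clock: 8.65
position: [399.7, -220.5, 237.5]
ee_rot: [0.765, -0.644, 0.0, -0.0]
contact_force: [-0.1, -0.5, -4.0]
gripper_width: 10.4
```

```bash
python3 -c "
from plan import *
rows([457.2,160.8,240],-.033-np.pi,16,0)"
```

```text
now [ 399.7 -220.5  237.5] rotvec err [-0.001  0.     0.204] F [-0.1 -0.5 -4. ] w 10.4
[0.0, -0.0229, -0.0076, -0.0002, -0.0, 0.0, 0.013]
[0.0, -0.023, -0.0073, -0.0002, -0.0, 0.0, 0.013]
[0.0, -0.0231, -0.007, -0.0002, -0.0, 0.0, 0.013]
[0.0, -0.0231, -0.0067, -0.0002, -0.0, 0.0, 0.013]
[0.0, -0.0232, -0.0064, -0.0002, -0.0, 0.0, 0.013]
[0.0, -0.0233, -0.0061, -0.0002, -0.0, 0.0, 0.013]
[0.0, -0.0234, -0.0058, -0.0002, -0.0, 0.0, 0.013]
[0.0, -0.0235, -0.0055, -0.0002, -0.0, 0.0, 0.013]
[0.0, -0.0235, -0.0052, -0.0002, -0.0, 0.0, 0.013]
[0.0, -0.0236, -0.0049, -0.0002, -0.0, 0.0, 0.013]
[0.0, -0.0236, -0.0046, -0.0002, -0.0, 0.0, 0.013]
[0.0, -0.0237, -0.0043, -0.0002, -0.0, 0.0, 0.013]
[0.0, -0.0238, -0.004, -0.0002, -0.0, 0.0, 0.013]
[0.0, -0.0238, -0.0037, -0.0002, -0.0, 0.0, 0.013]
[0.0, -0.0239, -0.0034, -0.0002, -0.0, 0.0, 0.013]
[0.0, -0.0239, -0.0031, -0.0002, -0.0, 0.0, 0.013]
```

>>> drive_tool --moves '[[[0, -0.012, -0.003, 0, 0, 0, 0], [0, -0.02, -0.004, 0, 0, 0, 0.01], [0, -0.023, -0.005, 0, 0, 0, 0.013], [0, -0.023, -0.006, 0, 0, 0, 0.013], [0, -0.023, -0.006, 0, 0, 0, 0.013], [0, -0.023, -0.006, 0, 0, 0, 0.013], [0, -0.023, -0.006, 0, 0, 0, 0.013], [0, -0.023, -0.006, 0, 0, 0, 0.013], [0, -0.023, -0.006, 0, 0, 0, 0.013], [0, -0.023, -0.005, 0, 0, 0, 0.013]]]'

```text
clock: 9.65
position: [422.0, 7.9, 238.9]
ee_rot: [0.724, -0.69, 0.001, -0.003]
contact_force: [0.1, -0.5, -4.1]
gripper_width: 10.3
```

```bash
python3 -c "
from plan import *
rows([457.2,160.8,240],-.033-np.pi,8,0)"
```

```text
now [422.    7.9 238.9] rotvec err [-0.006  0.002  0.08 ] F [ 0.1 -0.5 -4.1] w 10.3
[0.0, -0.0189, -0.0053, -0.0001, -0.001, 0.0, 0.01]
[0.0, -0.0189, -0.0051, -0.0001, -0.001, 0.0, 0.01]
[0.0, -0.019, -0.0049, -0.0001, -0.001, 0.0, 0.01]
[0.0, -0.019, -0.0047, -0.0001, -0.001, 0.0, 0.01]
[0.0, -0.0191, -0.0045, -0.0001, -0.001, 0.0, 0.01]
[0.0, -0.0191, -0.0043, -0.0001, -0.001, 0.0, 0.01]
[0.0, -0.0192, -0.0042, -0.0001, -0.001, 0.0, 0.01]
[0.0, -0.0192, -0.004, -0.0001, -0.001, 0.0, 0.01]
```

>>> drive_tool --moves '[[[0, -0.02, -0.005, 0, -0.001, 0, 0.01], [0, -0.02, -0.005, 0, -0.001, 0, 0.01], [0, -0.02, -0.005, 0, -0.001, 0, 0.01], [0, -0.02, -0.005, 0, -0.001, 0, 0.01], [0, -0.02, -0.005, 0, 0, 0, 0.01], [0, -0.02, -0.004, 0, 0, 0, 0.01], [0, -0.014, -0.004, 0, 0, 0, 0.01], [0, -0.008, -0.002, 0, 0, 0, 0.008], [0, 0, 0, 0, 0, 0, 0]]]'

```text
clock: 10.55
position: [452.6, 160.9, 240.2]
ee_rot: [-0.698, 0.717, 0.0, 0.004]
contact_force: [-0.4, -1.8, -3.1]
gripper_width: 10.4
```

```bash
python3 bar.py; python3 -c "
from plan import *
rows([457.2,160.8,180],-.033-np.pi,4,0)"
```

```text
[452.6 160.9 240.2] [-0.4 -1.8 -3.1] 10.414218350700963
scene 154 ztop 289.8 yaw -0.03 [450.5 159.9] [ 16.7 124. ]
top 244 ztop 290.3 yaw -0.035 [451.5 124.6] [53.7 13.5]
[452.2 159.8 240.2]
now [452.2 159.8 240.2] rotvec err [-0.004  0.005  0.005] F [-0.8  0.3 -3.4] w 10.5
[0.0, -0.0002, -0.0012, 0.0151, -0.001, 0.001, 0.001]
[0.0, -0.0002, -0.0012, 0.0151, -0.001, 0.001, 0.001]
[0.0, -0.0002, -0.0012, 0.0151, -0.001, 0.001, 0.001]
[0.0, -0.0003, -0.0012, 0.0151, -0.001, 0.001, 0.001]
```

>>> drive_tool --moves '[[[0, -0.001, -0.003, 0.015, -0.001, 0.001, 0.001], [0, 0, -0.002, 0.018, -0.001, 0.001, 0.001], [0, 0, -0.001, 0.018, -0.001, 0.001, 0.001], [0, 0, 0, 0.014, 0, 0, 0], [0, 0, 0, 0.007, 0, 0, 0], [0, 0, 0, 0, 0, 0, 0]]]'

```text
clock: 11.25
position: [458.1, 156.5, 167.8]
ee_rot: [-0.695, 0.719, -0.0, 0.002]
contact_force: [-0.5, -0.3, -3.7]
gripper_width: 10.3
```

```bash
python3 bar.py; python3 -c "
from plan import *
rows([458,161,145],-.033-np.pi,4,0)"
```

```text
[458.1 156.5 167.8] [-0.5 -0.3 -3.7] 10.266006474873032
scene 150 ztop 216.8 yaw -0.062 [459.3 156.1] [126.1  15.5]
top 201 ztop 218.2 yaw -0.007 [457.9 120.8] [52.9 13.3]
[458.9 157.2 169. ]
now [458.9 157.2 169. ] rotvec err [-0.006  0.004 -0.001] F [-0.8  0.7 -2.7] w 10.9
[0.0, -0.0009, 0.0003, 0.006, -0.001, 0.001, -0.0]
[0.0, -0.0009, 0.0003, 0.006, -0.001, 0.001, -0.0]
[0.0, -0.0009, 0.0003, 0.006, -0.001, 0.001, -0.0]
[0.0, -0.0009, 0.0003, 0.006, -0.001, 0.001, -0.0]
```

>>> drive_tool --moves '[[[0, -0.003, 0.001, 0, -0.002, 0.002, 0], [0, -0.001, 0.001, 0, -0.002, 0.001, 0], [0, 0, 0, 0, 0, 0, 0]]]'

```text
clock: 11.65
position: [458.2, 162.2, 171.4]
ee_rot: [-0.695, 0.719, -0.001, 0.003]
contact_force: [-0.4, 0.7, -4.5]
gripper_width: 10.8
```

```bash
python3 bar.py; python3 -c "
from plan import *
rows([458,161,145],-.033-np.pi,4,0)
a=arm.get_image('scene')[0][150:330,340:560];b=arm.get_image('top')[0][190:350,100:290]
a=cv2.resize(a,(400,327));b=cv2.resize(b,(390,327));cv2.imwrite('pics/p1.png',np.hstack([a,b])[...,::-1])"
```

```text
[458.2 162.2 171.4] [-0.4  0.7 -4.5] 10.791865361435462
scene 154 ztop 220.6 yaw -0.069 [459.3 161.6] [124.2  14.9]
top 201 ztop 221.5 yaw -0.051 [457.7 126.3] [52.5 13. ]
[458.2 162.1 171.2]
now [458.2 162.1 171.2] rotvec err [-0.006  0.003 -0.001] F [ 0.3  0.3 -3.3] w 10.8
[0.0, 0.0003, 0.0001, 0.0066, -0.001, 0.001, -0.0]
[0.0, 0.0003, 0.0001, 0.0066, -0.001, 0.001, -0.0]
[0.0, 0.0003, 0.0001, 0.0066, -0.001, 0.001, -0.0]
[0.0, 0.0003, 0.0, 0.0066, -0.001, 0.001, -0.0]
```

View pics/p1.png

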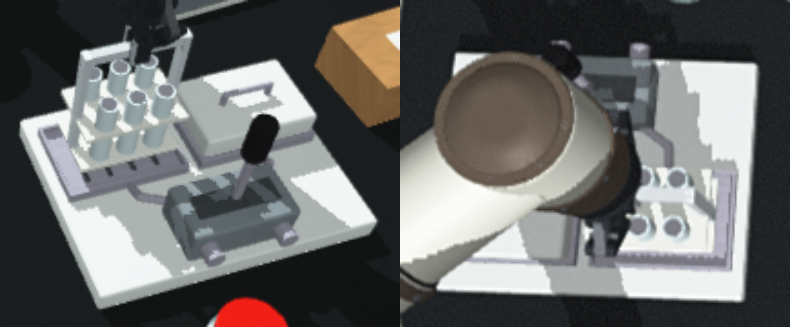

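>>> drive_tool --moves '[[[0, 0.001, 0.001, 0.008, -0.002, 0.001, 0], [0, 0, 0, 0.008, -0.002, 0.001, 0], [0, 0, 0, 0.005, -0.001, 0, 0], [0, 0, 0, 0.003, 0, 0, 0], [0, 0, 0, 0, 0, 0, 0]]]'

```text
clock: 12.35
position: [456.3, 160.4, 143.9]
ee_rot: [-0.695, 0.719, 0.001, -0.001]
contact_force: [-0.2, -0.4, -2.5]
gripper_width: 11.0
```

```bash
python3 bar.py; python3 -c "
from plan import *
rows([457.5,161,140],-.033-np.pi,1,0)"
```

```text
[456.3 160.4 143.9] [-0.2 -0.4 -2.5] 10.95645090932571
scene 146 ztop 193.4 yaw -0.057 [457.9 160.5] [125.7  15. ]
top 191 ztop 194.5 yaw -0.029 [455.6 125.3] [16.8 55. ]
[456.7 160.7 144.5]
now [456.7 160.7 144.5] rotvec err [ 0.001  0.    -0.001] F [-0.5  0.5 -2.9] w 10.7
[0.0, -0.0004, -0.0008, 0.0045, 0.001, 0.0, -0.001]
```

>>> drive_tool --moves '[[[0, 0, 0, 0.002, 0, 0, 0], [0, 0, 0, 0.002, 0, 0, 0], [0, 0, 0, 0.002, 0, 0, 0], [0, 0, 0, 0.001, 0, 0, 0]]]'

```text
clock: 12.85
position: [458.6, 161.5, 140.6]
ee_rot: [-0.695, 0.719, -0.001, 0.002]
contact_force: [-0.6, 0.2, -2.7]
gripper_width: 10.7
```

```bash
python3 bar.py
```

```text
[458.6 161.5 140.6] [-0.6  0.2 -2.7] 10.65853245624161
scene 145 ztop 190.5 yaw -0.03 [459.6 161.9] [125.8  14.7]
top 183 ztop 190.9 yaw -0.03 [458.1 125.5] [52.2 13.6]
[458.7 161.7 140.6]
```

>>> drive_tool --moves '[[[0, 0, 0, 0.002, -0.002, 0, 0], [0, 0, 0, 0.001, 0, 0, 0], [0, 0, 0, 0.001, 0, 0, 0]]]'

```text
clock: 13.25
position: [459.9, 161.7, 140.8]
ee_rot: [-0.696, 0.718, -0.001, 0.003]
contact_force: [-2.8, 0.8, 5.8]
gripper_width: 10.6
```

```bash
python3 bar.py
```

```text
[459.9 161.7 140.8] [-2.8  0.8  5.8] 10.618392821178208
scene 143 ztop 190.4 yaw -0.049 [460.4 161.7] [124.7  14.5]
top 188 ztop 191.2 yaw -0.005 [459.5 125.6] [51.8 13.3]
[459.9 161.7 140.8]
```

The carrier is seated: bar top at 190, which is 34 + 156, and contact force rose. Releasing.

>>> drive_tool --moves '[[[0.3, 0, 0, 0, 0, 0, 0], [0.5, 0, 0, 0, 0, 0, 0], [0.7, 0, 0, 0, 0, 0, 0], [0.7, 0, 0, 0, 0, 0, 0], [0.7, 0, 0, 0, 0, 0, 0], [0.7, 0, 0, 0, 0, 0, 0]]]'

```text
clock: 13.95
position: [461.2, 162.2, 140.6]
ee_rot: [-0.696, 0.718, -0.002, 0.004]
contact_force: [-0.0, -0.1, 0.6]
gripper_width: 59.8
```

```bash
python3 bar.py; python3 -c "
from plan import *
rows([459.5,161.7,260],-.033-np.pi,4,.7)"
```

```text
[461.2 162.2 140.6] [-0.  -0.1  0.6] 59.83453703053036
scene 168 ztop 190.0 yaw -0.017 [477.8 157.5] [123.1  49.7]
top 191 ztop 190.8 yaw -0.005 [459.5 127.3] [54.5 13.5]
[461.2 162.2 140.6]
now [461.2 162.2 140.6] rotvec err [-0.008  0.003  0.002] F [-0.4  0.4  0.1] w 59.8
[0.7, 0.0, 0.0002, -0.0299, -0.002, 0.001, 0.001]
[0.7, 0.0001, 0.0002, -0.0299, -0.002, 0.001, 0.001]
[0.7, 0.0001, 0.0003, -0.0299, -0.002, 0.001, 0.001]
[0.7, 0.0001, 0.0003, -0.0299, -0.002, 0.001, 0.001]
```

Released. I'll go straight up about 110 mm, then shut the hand.

>>> drive_tool --moves '[[[0.7, 0, 0, -0.012, -0.002, 0.001, 0], [0.7, 0, 0, -0.02, -0.002, 0.001, 0], [0.7, 0, 0, -0.025, -0.002, 0, 0], [0.7, 0, 0, -0.03, 0, 0, 0], [0, 0, 0, -0.02, 0, 0, 0], [0, 0, 0, 0, 0, 0, 0], [0, 0, 0, 0, 0, 0, 0]]]'

```text
clock: 14.75
position: [459.8, 161.4, 249.9]
ee_rot: [-0.696, 0.718, 0.0, -0.001]
contact_force: [0.1, -1.0, -0.4]
gripper_width: 16.3
```

```bash
python3 - <<'E'
from plan import *
# carrier check + lever target: approach at station +y side of the grip
for n in('scene','top'):
    im,d=arm.get_image(n);cv2.imwrite(f'pics/r_{n}.png',im[...,::-1]);P=cloud(n,d)
    m=(abs(P[...,0]-458)<50)&(abs(P[...,1]-161)<75)&(abs(P[...,2]-190)<5)&(im.min(-1)>130)
    q=P[m].astype(np.float32);r=cv2.minAreaRect(q[:,:2].copy());print(n,m.sum(),np.median(q[:,2]),r)
    m=(abs(P[...,0]-595)<40)&(abs(P[...,1]-241)<75)&(P[...,2]>205)&(P[...,2]<222)&(im.sum(-1)<150)
    if m.sum()>5:print('grip',cv2.minAreaRect(P[m][:,:2].astype(np.float32)))
g=np.array([594.6,241]);fy=np.array([.033,1])
rows([*(g+55*fy),255],-.033-np.pi,7,0)
E
```

```text
scene 373 189.64087 ((459.72772216796875, 161.7816619873047), (124.14923858642578, 16.63584327697754), 88.4352035522461)
grip ((595.5822143554688, 240.3678436279297), (24.095630645751953, 25.196571350097656), 21.993362426757812)
top 259 190.86421 ((459.9941101074219, 142.76583862304688), (85.92095184326172, 13.521183967590332), 87.62992858886719)
grip ((597.9014282226562, 238.3209228515625), (25.522672653198242, 14.222138404846191), 59.596336364746094)
now [459.7 161.2 249.4] rotvec err [ 0.002 -0.002  0.002] F [-0.4  0.9  0.2] w 1.5
[0.0, -0.0198, -0.0189, -0.0009, 0.0, -0.0, 0.0]
[0.0, -0.0199, -0.0189, -0.0009, 0.0, -0.0, 0.0]
[0.0, -0.0199, -0.0189, -0.0009, 0.0, -0.0, 0.0]
[0.0, -0.0199, -0.0189, -0.0008, 0.0, -0.0, 0.0]
[0.0, -0.0199, -0.0189, -0.0008, 0.0, -0.0, 0.0]
[0.0, -0.0199, -0.0189, -0.0008, 0.0, -0.0, 0.0]
[0.0, -0.0199, -0.0189, -0.0008, 0.0, -0.0, 0.0]
```

View pics/r_scene.png

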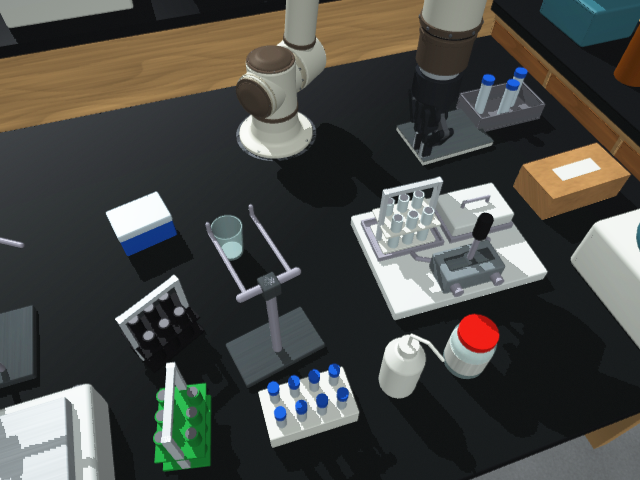

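The carrier stands in the tray, with its bar centre at (459.8,161.8) and top at 190. Next is the lever: I go to its +y (covered-tray) side so I can push towards −y, the open tray.

>>> drive_tool --moves '[[[0, -0.012, -0.011, 0, 0, 0, 0], [0, -0.02, -0.019, 0, 0, 0, 0], [0, -0.022, -0.021, 0, 0, 0, 0], [0, -0.022, -0.021, 0, 0, 0, 0], [0, -0.022, -0.021, 0, 0, 0, 0], [0, -0.02, -0.019, 0, 0, 0, 0], [0, -0.014, -0.013, 0, 0, 0, 0], [0, -0.006, -0.006, 0, 0, 0, 0], [0, 0, 0, 0, 0, 0, 0]]]'

```text
clock: 15.75
position: [600.3, 302.3, 233.1]
ee_rot: [-0.696, 0.718, 0.001, -0.011]
contact_force: [-0.2, 0.2, -0.5]
gripper_width: -0.0
```

```bash
python3 - <<'E'
from plan import *
g=np.array([594.8,241]);fy=np.array([.033,1])
rows([*(g+55*fy),140],-.033-np.pi,5,0)
E
```

```text
now [600.3 302.3 233.1] rotvec err [ 0.017 -0.014  0.002] F [-0.2  0.2 -0.5] w -0.0
[0.0, 0.001, 0.0004, 0.0187, 0.003, -0.003, 0.0]
[0.0, 0.0011, 0.0004, 0.0186, 0.003, -0.003, 0.0]
[0.0, 0.0011, 0.0005, 0.0186, 0.003, -0.003, 0.0]
[0.0, 0.0012, 0.0006, 0.0186, 0.003, -0.003, 0.0]
[0.0, 0.0012, 0.0006, 0.0186, 0.003, -0.003, 0.0]
```

>>> drive_tool --moves '[[[0, 0.001, 0, 0.017, 0.004, -0.003, 0], [0, 0.001, 0.001, 0.019, 0.004, -0.003, 0], [0, 0.001, 0.001, 0.019, 0.004, -0.003, 0], [0, 0.001, 0.001, 0.019, 0.003, -0.003, 0], [0, 0, 0, 0.012, 0, 0, 0], [0, 0, 0, 0.004, 0, 0, 0], [0, 0, 0, 0, 0, 0, 0]]]'

```text
clock: 16.45
position: [593.6, 294.6, 139.5]
ee_rot: [-0.696, 0.718, 0.0, -0.003]
contact_force: [-0.1, 0.2, 1.0]
gripper_width: -0.3
```

```bash
python3 - <<'E'
from plan import *
g=np.array([594.8,241]);fy=np.array([.033,1])
rows([*(g+28*fy),140],-.033-np.pi,3,0)
a=arm.get_image('scene')[0][130:310,380:560];a=cv2.resize(a,None,fx=3,fy=3,interpolation=cv2.INTER_CUBIC);cv2.imwrite('pics/l1.png',np.clip(a*1.5,0,255).astype(np.uint8)[...,::-1])
E
```

```text
now [593.6 294.6 139.5] rotvec err [ 0.004 -0.004  0.001] F [-0.1  0.2  1. ] w -0.3
[0.0, 0.0085, -0.001, -0.0001, 0.001, -0.001, 0.0]
[0.0, 0.0085, -0.001, -0.0002, 0.001, -0.001, 0.0]
[0.0, 0.0085, -0.001, -0.0002, 0.001, -0.001, 0.0]
```

View pics/l1.png

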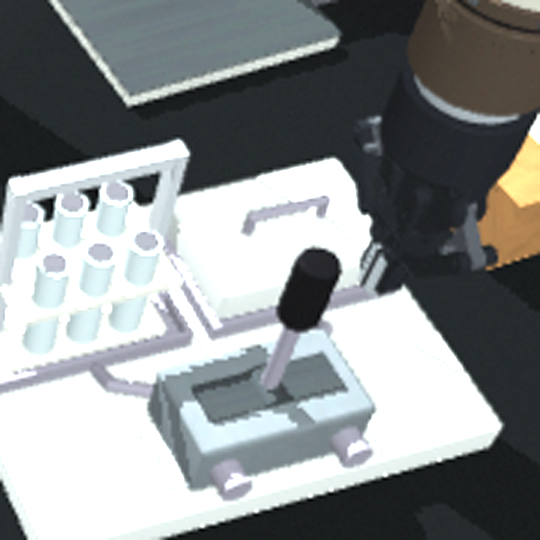

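>>> drive_tool --moves '[[[0, 0.01, -0.001, 0, 0.001, -0.001, 0], [0, 0.012, -0.001, 0, 0.001, -0.001, 0], [0, 0.012, 0, 0, 0, 0, 0], [0, 0.012, 0, 0, 0, 0, 0], [0, 0.012, 0, 0, 0, 0, 0], [0, 0.01, 0, 0, 0, 0, 0]]]'

```text
clock: 17.1
position: [596.1, 225.7, 143.5]
ee_rot: [-0.696, 0.718, 0.001, 0.006]
contact_force: [1.2, 4.8, -1.2]
gripper_width: 0.0
```

```bash
cat > lev.py <<'E'
from plan import *
s=arm.read_state();print(s['clock'],s['position'].round(1),s['contact_force'].round(1))
im,d=arm.get_image('scene');P=cloud('scene',d)
o=np.array([594.8,241.]);fy=np.array([.033,1]);fx=np.array([1,-.033])
D=P[...,:2]-o;U=D@fx;V=D@fy;Z=P[...,2]
m=(abs(U)<22)&(abs(V)<110)&(Z>140)&(Z<222)&(im.max(-1)<70)
# rod: grey pixels, z 85..135
r=(abs(U)<12)&(abs(V)<70)&(Z>95)&(Z<140)
if r.sum()>3: print('rod',r.sum(),'angle from +y:',np.median(np.arctan2(V[r],Z[r]-72)).round(3))
print('dark V',V[m].min().round(), 'Z there',Z[m][V[m]<V[m].min()+6].round())
a=cv2.resize(im[130:310,380:560],None,fx=3,fy=3,interpolation=cv2.INTER_CUBIC);cv2.imwrite('pics/l_%d.png'%(s['clock']*100),np.clip(a*1.5,0,255).astype(np.uint8)[...,::-1])
rows([*(o-34*fy),140],-.033-np.pi,3,0)
E
python3 lev.py
```

```text
17.1 [596.1 225.7 143.5] [ 1.2  4.8 -1.2]
rod 75 angle from +y: -0.391
dark V -63.0 Z there [199. 199. 199. 195. 198. 199. 195. 198. 200. 199. 202. 196. 200. 197.
 200. 200. 195. 198. 199. 196. 199. 201. 192. 195. 199. 199. 201. 192.
 193. 193. 194. 199. 185. 193. 193. 196. 195. 182. 187. 188. 190. 194.
 183. 188.]
now [596.  224.3 143.7] rotvec err [-0.007  0.008  0.001] F [ 0.7  4.7 -1.2] w 0.5
[0.0, 0.0058, 0.0006, 0.0012, -0.002, 0.003, 0.0]
[0.0, 0.0058, 0.0006, 0.0012, -0.002, 0.003, 0.0]
[0.0, 0.0058, 0.0006, 0.0012, -0.002, 0.003, 0.0]
```

>>> drive_tool --moves '[[[0, 0.006, 0, 0.001, -0.002, 0.002, 0], [0, 0.005, 0, 0.001, -0.002, 0.002, 0], [0, 0.004, 0, 0.001, -0.001, 0.001, 0], [0, 0.001, 0, 0, 0, 0, 0]]]'

```text
clock: 17.55
position: [596.8, 211.6, 141.5]
ee_rot: [-0.696, 0.718, 0.002, 0.007]
contact_force: [-0.6, 5.7, -0.5]
gripper_width: -0.1
```

```bash
python3 lev.py
```

```text
17.55 [596.8 211.6 141.5] [-0.6  5.7 -0.5]
rod 69 angle from +y: -0.488
dark V -77.0 Z there [195. 190. 191. 193. 193. 192. 191. 190. 191. 193. 194. 190. 192. 190.
 191. 190. 190. 192. 190. 187. 191. 190. 192. 192. 187. 188. 190. 191.
 193. 187. 188. 190. 190. 186. 186. 189. 190. 182. 186. 185. 186. 181.]
now [596.8 211.7 141.6] rotvec err [-0.007  0.012  0.001] F [-0.6  7.5 -1.3] w 0.1
[0.0, 0.0016, 0.001, 0.0005, -0.002, 0.004, 0.0]
[0.0, 0.0016, 0.001, 0.0005, -0.002, 0.004, 0.0]
[0.0, 0.0016, 0.001, 0.0005, -0.002, 0.004, 0.0]
```

>>> drive_tool --moves '[[[0, 0.003, 0, 0, -0.002, 0.003, 0], [0, 0.003, 0, 0, -0.002, 0.003, 0], [0, 0.002, 0, 0, 0, 0, 0], [0, 0.001, 0, 0, 0, 0, 0]]]'

```text
clock: 18.0
position: [598.3, 208.3, 142.9]
ee_rot: [-0.696, 0.718, 0.002, 0.009]
contact_force: [-0.8, 6.9, 0.7]
gripper_width: 0.2
```

```bash
python3 lev.py
```

```text
18.0 [598.3 208.3 142.9] [-0.8  6.9  0.7]
rod 63 angle from +y: -0.501
dark V -80.0 Z there [191. 189. 191. 190. 190. 193. 190. 187. 193. 189. 189. 189. 191. 187.
 187. 187. 189. 188. 186. 187. 192. 186. 186. 187. 189. 182. 183. 189.
 189. 191. 186. 186. 186. 188. 182. 185.]
now [598.3 208.4 142.9] rotvec err [-0.009  0.017  0.003] F [-0.9  7.3  0.3] w -0.2
[0.0, 0.0005, 0.0015, 0.0009, -0.003, 0.006, 0.001]
[0.0, 0.0005, 0.0015, 0.0009, -0.003, 0.006, 0.001]
[0.0, 0.0005, 0.0015, 0.001, -0.003, 0.006, 0.001]
```

>>> drive_tool --moves '[[[0, 0.003, 0, 0.001, -0.003, 0.004, 0], [0, 0.003, 0.001, 0.001, -0.002, 0.004, 0], [0, 0.003, 0, 0, 0, 0, 0], [0, 0.002, 0, 0, 0, 0, 0], [0, 0.002, 0, 0, 0, 0, 0]]]'

```text
clock: 18.55
position: [600.1, 204.9, 143.5]
ee_rot: [-0.698, 0.716, 0.003, 0.014]
contact_force: [-0.3, 7.1, 0.9]
gripper_width: 0.0
```

```bash
python3 lev.py
```

```text
18.55 [600.1 204.9 143.5] [-0.3  7.1  0.9]
rod 69 angle from +y: -0.524
dark V -82.0 Z there [190. 187. 187. 189. 186. 189. 186. 190. 184. 187. 188. 190. 187. 188.
 190. 188. 191. 183. 186. 190. 189. 191. 184. 186. 186. 187. 190. 183.
 184. 186. 185. 189. 180. 185. 184. 184. 180. 180.]
now [600.3 204.8 143.7] rotvec err [-0.016  0.025  0.007] F [0.2 7.3 0.7] w -0.1
[0.0, -0.0007, 0.0022, 0.0012, -0.005, 0.008, 0.002]
[0.0, -0.0007, 0.0022, 0.0012, -0.005, 0.008, 0.002]
[0.0, -0.0007, 0.0022, 0.0012, -0.005, 0.008, 0.002]
```

Lever at about −0.53, nearly at the stop, with 7 N. Holding for over 2 s.

>>> drive_tool --moves '[[[0, 0.002, 0.002, 0.001, -0.005, 0.008, 0.002], [0, 0.002, 0.001, 0, -0.004, 0.006, 0.002], [0, 0.002, 0, 0, 0, 0, 0], [0, 0.001, 0, 0, 0, 0, 0], [0, 0.001, 0, 0, 0, 0, 0], [0, 0.001, 0, 0, 0, 0, 0], [0, 0.001, 0, 0, 0, 0, 0], [0, 0.001, 0, 0, 0, 0, 0], [0, 0.001, 0, 0, 0, 0, 0], [0, 0.001, 0, 0, 0, 0, 0]]]'

```text
clock: 19.6
position: [608.0, 206.0, 151.4]
ee_rot: [-0.699, 0.715, -0.001, 0.027]
contact_force: [0.9, 4.7, 1.2]
gripper_width: -0.1
```

```bash
python3 lev.py
```

```text
19.6 [608.  206.  151.4] [0.9 4.7 1.2]
rod 67 angle from +y: -0.461
dark V -74.0 Z there [193. 192. 194. 196. 192. 193. 192. 193. 189. 190. 193. 192. 194. 187.
 191. 193. 193. 193. 191. 191. 191. 193. 195. 188. 190. 191. 191. 191.
 186. 187. 192. 194. 190. 194. 186. 187. 189. 191. 191. 182. 183. 186.
 183. 185. 187. 182.]
now [608.4 206.  151.6] rotvec err [-0.04   0.037  0.011] F [1.2 4.7 1.5] w 0.4
[0.0, -0.0001, 0.0051, 0.0037, -0.013, 0.012, 0.004]
[0.0, -0.0001, 0.005, 0.0037, -0.013, 0.012, 0.004]
[0.0, -0.0001, 0.005, 0.0038, -0.013, 0.012, 0.004]
```

>>> drive_tool --moves '[[[0, 0.004, 0.005, 0.004, -0.013, 0.012, 0.004], [0, 0.004, 0.005, 0.004, -0.013, 0.012, 0.004], [0, 0.004, 0.003, 0.003, -0.01, 0.01, 0.003], [0, 0.002, 0.002, 0.001, -0.004, 0.004, 0], [0, 0.002, 0.001, 0.001, -0.003, 0.003, 0]]]'

```text
clock: 20.15
position: [609.4, 198.5, 149.7]
ee_rot: [-0.697, 0.716, -0.009, 0.019]
contact_force: [1.2, 4.8, 1.3]
gripper_width: -0.2
```

```bash
python3 lev.py
```

```text
20.15 [609.4 198.5 149.7] [1.2 4.8 1.3]
rod 65 angle from +y: -0.501
dark V -80.0 Z there [189. 193. 187. 185. 191. 191. 187. 189. 191. 189. 190. 190. 192. 189.
 189. 192. 190. 192. 188. 188. 191. 190. 187. 189. 191. 190. 192. 185.
 187. 186. 189. 191. 186. 186. 185. 188. 184. 186.]
now [609.6 198.4 149.8] rotvec err [-0.039  0.014  0.006] F [2.8 5.5 2.6] w 0.1
[0.0, -0.0027, 0.0055, 0.0031, -0.013, 0.005, 0.002]
[0.0, -0.0027, 0.0055, 0.0032, -0.013, 0.005, 0.002]
[0.0, -0.0027, 0.0054, 0.0032, -0.013, 0.005, 0.002]
```

```bash
ls -t pics | head -3
```

```text
l_2014.png
l_1960.png
l_1855.png
```

View pics/l_2014.png

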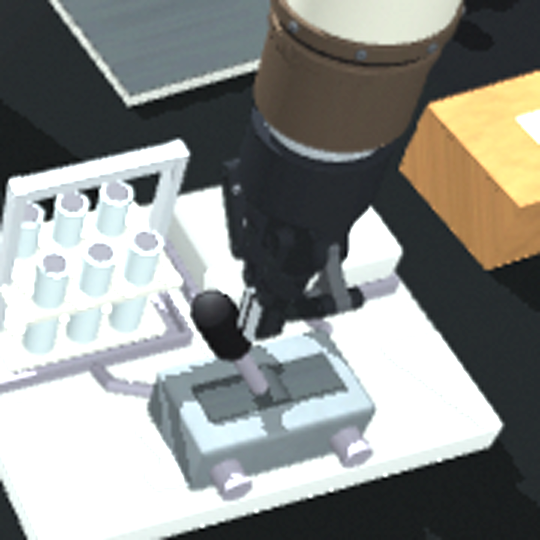

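The images put the lever past 0.40 towards the open tray from about 17.2 to 20.15 s (−0.49, −0.50, −0.52, −0.46, −0.50). The hold is met, so I'll let it come back with the finger.

>>> drive_tool --moves '[[[0, -0.008, 0, 0, 0, 0, 0], [0, -0.012, 0, 0, 0, 0, 0], [0, -0.014, 0, 0, 0, 0, 0], [0, -0.014, 0, 0, 0, 0, 0], [0, -0.014, 0, 0, 0, 0, 0], [0, -0.014, 0, 0, 0, 0, 0], [0, -0.012, 0, 0, 0, 0, 0], [0, -0.012, 0, 0, 0, 0, 0], [0, -0.008, 0, 0, 0, 0, 0], [0, 0, 0, 0, 0, 0, 0]]]'

```text
clock: 21.2
position: [611.0, 313.3, 149.5]
ee_rot: [-0.698, 0.716, -0.011, 0.014]
contact_force: [0.1, -0.4, 0.1]
gripper_width: 0.4
```

```bash
python3 lev.py; ls -t pics|head -1
```

```text
21.2 [611.  313.3 149.5] [ 0.1 -0.4  0.1]
rod 98 angle from +y: -0.068
dark V -15.0 Z there [214. 209. 211. 209. 210. 213. 213. 204. 210. 210. 213. 212. 202. 203.
 209. 212. 211. 211. 200. 203. 207. 208. 210. 211. 211. 199. 202. 207.
 206. 209. 209. 195. 197. 200. 202. 206. 207. 209. 209. 191. 198. 196.
 199. 203. 205. 203. 207. 187. 190. 196. 199. 198. 200. 203. 201. 187.
 190. 191. 194. 197. 197. 201. 201. 184. 187. 191. 191. 196. 194. 197.
 181. 182. 189. 185. 189. 190. 192. 195. 177. 180. 186. 184. 189. 189.
 190. 193. 171. 173. 180. 183. 184. 187. 186. 189. 192. 170. 175. 178.
 178. 181. 181. 185. 186. 190. 162. 167. 172. 174. 178. 181. 181. 181.
 184. 166. 167. 172. 173. 175. 176. 180. 180. 162. 167. 169. 172. 174.
 175. 175. 179. 165. 166. 168. 170. 174. 174. 163. 165. 168. 166. 168.
 161. 165. 166. 165. 160. 163. 164. 162. 162.]
now [610.9 312.8 149.5] rotvec err [-0.034  0.005  0.008] F [-0.7 -0.9 -0.4] w 0.3
[0.0, 0.0354, 0.005, 0.0028, -0.011, 0.002, 0.003]
[0.0, 0.0354, 0.0048, 0.0029, -0.011, 0.002, 0.003]
[0.0, 0.0354, 0.0047, 0.0031, -0.011, 0.002, 0.003]
l_2120.png
```

The lever is back at centre; the rod reading's −0.07 is the camera seeing the rod's near side, and the grip edge at −15 mm fits upright. The grip-edge estimate for the hold's weakest moment is only about 0.45, so I'll repeat a cleaner push with better drift control. There is plenty of time.

```bash
python3 - <<'E'
from plan import *
g=np.array([592.,241]);fy=np.array([.033,1])
rows([*(g+40*fy),138],-.033-np.pi,4,0)
E
```

```text
now [610.9 312.8 149.5] rotvec err [-0.034  0.005  0.008] F [-0.7 -0.9 -0.4] w 0.3
[0.0, 0.0081, 0.0043, 0.0027, -0.009, 0.001, 0.002]
[0.0, 0.0081, 0.0043, 0.0027, -0.009, 0.001, 0.002]
[0.0, 0.0081, 0.0042, 0.0028, -0.009, 0.001, 0.002]
[0.0, 0.0081, 0.0042, 0.0028, -0.009, 0.001, 0.002]
```

View pics/l_2120.png

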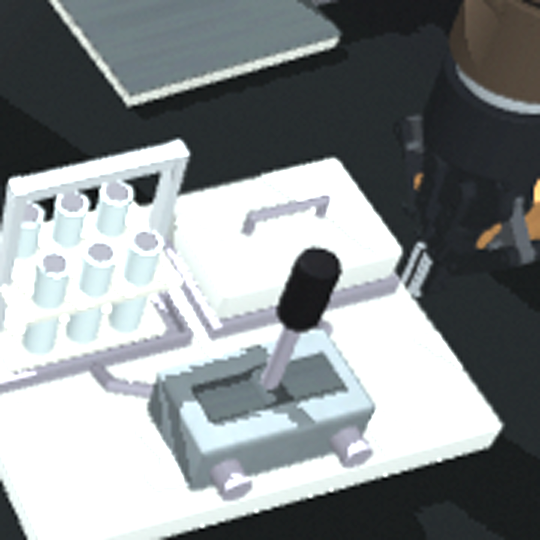

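>>> drive_tool --moves '[[[0, 0.008, 0.005, 0.003, -0.009, 0.001, 0.002], [0, 0.008, 0.005, 0.003, -0.009, 0.001, 0.002], [0, 0.008, 0.005, 0.003, -0.009, 0.001, 0.002], [0, 0.005, 0.004, 0.003, -0.007, 0.001, 0.002], [0, 0, 0, 0, 0, 0, 0]]]'

```text
clock: 21.75
position: [589.0, 279.0, 136.1]
ee_rot: [-0.694, 0.72, 0.001, -0.002]
contact_force: [0.0, -0.2, -0.1]
gripper_width: -0.0
```

```bash
python3 - <<'E'
from plan import *
g=np.array([592.,241]);fy=np.array([.033,1])
rows([*(g+28*fy),138],-.033-np.pi,2,0)
E
```

```text
now [589.  279.  136.1] rotvec err [ 0.004 -0.    -0.004] F [ 0.  -0.2 -0.1] w -0.0
[0.0, 0.0049, -0.0021, -0.001, 0.002, -0.0, -0.002]
[0.0, 0.0049, -0.0021, -0.001, 0.002, -0.0, -0.002]
```

>>> drive_tool --moves '[[[0, 0.008, -0.001, 0, 0, 0, -0.002], [0, 0.011, 0, 0, 0, 0, -0.002], [0, 0.012, 0, 0, -0.001, 0.001, 0], [0, 0.012, 0, 0, -0.001, 0.001, 0], [0, 0.012, 0, 0.001, -0.002, 0.001, 0], [0, 0.01, 0, 0.001, -0.002, 0.002, 0], [0, 0.008, 0, 0.001, -0.002, 0.002, 0], [0, 0.006, 0.001, 0.001, -0.003, 0.002, 0]]]'

```text
clock: 22.55
position: [589.7, 209.9, 134.3]
ee_rot: [-0.696, 0.718, 0.008, 0.008]
contact_force: [-6.8, 25.9, 3.4]
gripper_width: -0.2
```

```bash
sed -i "s/, 'Z there'.*/)/" lev.py; python3 lev.py
```

```text
22.55 [589.7 209.9 134.3] [-6.8 25.9  3.4]
rod 65 angle from +y: -0.521
dark V -83.0
now [589.7 210.1 134.5] rotvec err [-0.     0.024  0.001] F [-4.2 20.3  0.6] w -0.2
[0.0, 0.001, -0.0014, -0.0019, -0.0, 0.008, 0.0]
[0.0, 0.001, -0.0014, -0.0019, -0.0, 0.008, 0.0]
[0.0, 0.001, -0.0014, -0.0018, -0.0, 0.008, 0.0]
```

At the stop: 20 N, edge −83 mm. Holding with small corrections.

>>> drive_tool --moves '[[[0, 0.001, 0, 0, -0.001, 0.003, 0], [0, 0.001, 0, 0, -0.001, 0.002, 0], [0, 0.001, 0, 0, -0.001, 0.002, 0], [0, 0.001, 0, 0, -0.001, 0.002, 0], [0, 0.001, 0, 0, -0.001, 0.002, 0], [0, 0.001, 0, 0, -0.001, 0.002, 0], [0, 0.001, 0, 0, -0.001, 0.002, 0]]]'

```text
clock: 23.3
position: [589.8, 215.3, 136.7]
ee_rot: [-0.697, 0.717, 0.011, 0.013]
contact_force: [-1.4, 7.9, -1.2]
gripper_width: 0.1
```

```bash
python3 lev.py
```

```text
23.3 [589.8 215.3 136.7] [-1.4  7.9 -1.2]
rod 69 angle from +y: -0.489
dark V -77.0
now [589.8 215.3 136.7] rotvec err [-0.002  0.035  0.005] F [-1.3  6.7 -0.2] w -0.2
[0.0, 0.0027, -0.0014, -0.0012, -0.001, 0.012, 0.002]
[0.0, 0.0027, -0.0014, -0.0012, -0.001, 0.012, 0.002]
[0.0, 0.0027, -0.0014, -0.0011, -0.001, 0.012, 0.002]
```

>>> drive_tool --moves '[[[0, 0.004, 0, 0, -0.001, 0.01, 0.002], [0, 0.003, 0, 0, -0.001, 0.008, 0.002], [0, 0.003, 0, 0, -0.001, 0.006, 0.001], [0, 0.002, 0, 0, -0.001, 0.004, 0], [0, 0.002, 0, 0, -0.001, 0.004, 0], [0, 0.002, 0, 0, -0.001, 0.004, 0], [0, 0.002, 0, 0, -0.001, 0.004, 0]]]'

```text
clock: 24.05
position: [591.5, 208.3, 138.3]
ee_rot: [-0.696, 0.718, 0.005, 0.01]
contact_force: [-1.5, 8.0, 0.6]
gripper_width: -0.4
```

```bash
python3 lev.py
```

```text
24.05 [591.5 208.3 138.3] [-1.5  8.   0.6]
rod 67 angle from +y: -0.52
dark V -83.0
now [591.5 208.3 138.4] rotvec err [-0.008  0.021  0.002] F [-1.3  6.8  0.7] w 0.1
[0.0, 0.0004, -0.0007, -0.0005, -0.003, 0.007, 0.001]
[0.0, 0.0004, -0.0007, -0.0005, -0.003, 0.007, 0.001]
[0.0, 0.0004, -0.0007, -0.0005, -0.003, 0.007, 0.001]
```

>>> drive_tool --moves '[[[0, 0.002, 0, 0, -0.003, 0.006, 0.001], [0, 0.002, 0, 0, -0.002, 0.005, 0.001], [0, 0.002, 0, 0, -0.002, 0.005, 0], [0, 0.002, 0, 0, -0.002, 0.004, 0], [0, 0.002, 0, 0, -0.002, 0.004, 0], [0, 0.002, 0, 0, -0.002, 0.004, 0], [0, 0.002, 0, 0, -0.002, 0.004, 0], [0, 0.002, 0, 0, -0.002, 0.004, 0]]]'

```text
clock: 24.9
position: [593.7, 206.4, 141.2]
ee_rot: [-0.696, 0.718, 0.004, 0.008]
contact_force: [-1.1, 7.2, 0.7]
gripper_width: -0.0
```

```bash
python3 lev.py
```

```text
24.9 [593.7 206.4 141.2] [-1.1  7.2  0.7]
rod 67 angle from +y: -0.524
dark V -82.0
now [593.8 206.3 141.3] rotvec err [-0.005  0.017  0.002] F [-1.   7.6 -0.3] w -0.1
[0.0, -0.0002, 0.0001, 0.0004, -0.002, 0.006, 0.001]
[0.0, -0.0002, 0.0001, 0.0004, -0.002, 0.006, 0.001]
[0.0, -0.0002, 0.0001, 0.0004, -0.002, 0.006, 0.001]
```

The second hold ran from about 22.5 to 24.9 s at 0.49–0.55 rad. Letting the lever return.

>>> drive_tool --moves '[[[0, -0.008, 0, 0, 0, 0, 0], [0, -0.012, 0, 0, 0, 0, 0], [0, -0.014, 0, 0, 0, 0, 0], [0, -0.014, 0, 0, 0, 0, 0], [0, -0.014, 0, 0, 0, 0, 0], [0, -0.014, 0, 0, 0, 0, 0], [0, -0.012, 0, 0, 0, 0, 0], [0, -0.008, 0, 0, 0, 0, 0], [0, 0, 0, -0.012, 0, 0, 0], [0, 0, 0, -0.025, 0, 0, 0], [0, 0, 0, -0.03, 0, 0, 0], [0, 0, 0, -0.03, 0, 0, 0], [0, 0, 0, -0.03, 0, 0, 0], [0, 0, 0, -0.015, 0, 0, 0], [0, 0, 0, 0, 0, 0, 0], [0, 0, 0, 0, 0, 0, 0]]]'

```text
clock: 26.55
position: [596.0, 302.8, 294.4]
ee_rot: [-0.696, 0.718, 0.002, 0.005]
contact_force: [0.1, 0.7, -1.3]
gripper_width: -0.2
```

```bash
python3 lev.py; python3 - <<'E'
from plan import *
for n in('scene','top'):
    im,d=arm.get_image(n);cv2.imwrite(f'pics/end_{n}.png',im[...,::-1]);P=cloud(n,d)
    m=(abs(P[...,0]-458)<50)&(abs(P[...,1]-161)<75)&(abs(P[...,2]-190)<5)&(im.min(-1)>130)
    q=P[m].astype(np.float32);r=cv2.minAreaRect(q[:,:2].copy());print(n,m.sum(),np.median(q[:,2]),r)
    P0=np.load(n+'P.npy')
    m=(abs(P[...,0]-594.8)<40)&(abs(P[...,1]-241)<40)&(P[...,2]>209)&(P[...,2]<222)
    m0=(abs(P0[...,0]-594.8)<40)&(abs(P0[...,1]-241)<40)&(P0[...,2]>209)&(P0[...,2]<222)
    print('grip top now',np.median(P[m],0).round(1) if m.any() else None,'start',np.median(P0[m0],0).round(1))
s=arm.read_state();print(s['position'].round(1),s['contact_force'].round(2),s['clock'])
E
```

```text
26.55 [596.  302.8 294.4] [ 0.1  0.7 -1.3]
rod 95 angle from +y: -0.072
dark V -14.0
now [596.1 302.8 294.3] rotvec err [-0.005  0.009  0.001] F [-0.2  0.5  0.9] w 0.3
[0.0, 0.0324, 0.0, 0.0511, -0.002, 0.003, 0.0]
[0.0, 0.0323, -0.0001, 0.0512, -0.002, 0.003, 0.0]
[0.0, 0.0321, -0.0002, 0.0513, -0.002, 0.003, 0.0]
scene 373 189.53471 ((460.0597229003906, 161.30007934570312), (123.99484252929688, 16.109458923339844), 88.07146453857422)
grip top now [595.7 240.6 211.5] start [595.  240.8 211.8]
top 430 190.96603 ((460.3590393066406, 162.04542541503906), (124.23492431640625, 13.893898010253906), 88.36717224121094)
grip top now [593.1 240.6 212.7] start [593.9 241.2 212.9]
[595.7 302.8 293. ] [ 0.07 -0.39 -0.74] 26.7
```

View pics/end_scene.png

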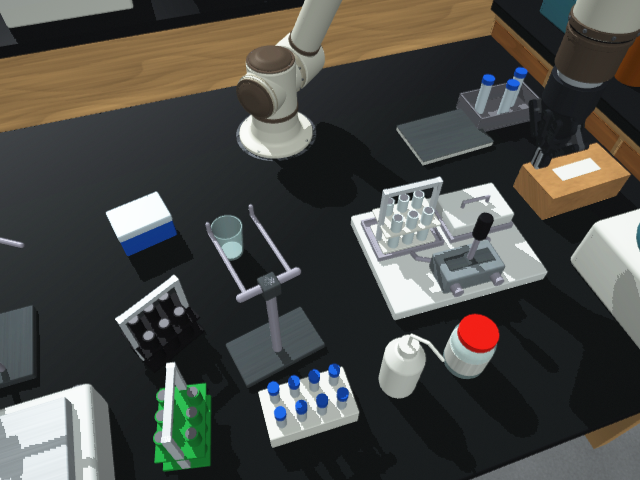

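The carrier stands in the tray at scene (410,220), the lever is upright at (482,228), the robot is clear and the bystanders are where they were. Handing in.

```bash
python3 -c "
from bench import arm
print(arm.job_done())"
```

```text
the job is handed in; nothing more can be done
None
```

The job is handed in at about 27 s: the carrier stands in the open tray and the lever is back in the middle. I lifted the white carrier about 31 mm, carried it clear of the prong tips and set it down. I then pushed the lever towards the open tray (station −y) and let it return.

**Last checks:**
- **Carrier:** its bar centre is at (460, 162) mm against a measured tray centre of about (457, 161), so roughly 3 mm off. The bar top is at 190 mm, as it should be when standing on the tray floor, and the yaw matches the tray.
- **Lever:** the grip top is within 1 mm of where it started.
- **Surroundings:** the bystanders look unmoved in the final picture (not measured), and the robot touches nothing, with forces at noise level.

**What disagreed or went wrong:**
- **Tool height:** the reported TCP height was about 33 mm below the fingertips seen by the cameras throughout, so I worked from the images.
- **First lever hold:** the tool drifted, and the lever eased to about 0.45 rad at its weakest. I repeated it, and the second hold was about 2.4 s at roughly 0.49–0.55 rad.
- **Lever angle reading:** with the lever centred, the rod-based angle still read −0.07. That comes from the camera seeing one side of the rod, so I used the grip's edge and top instead.

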